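# Load the indexing drill table and put the machine into high gear

### The job

Set the small drilling machine up for the next batch of wooden sheaves: first take it out of gear by working the gear lever along its zigzag gate into the slot with the white dot (neutral). Then lay every sheave that is on the bench flat into a nest of the indexing table and turn the table by its pegs, until one sheave stands under the drill and the others fill the nests next to it, one after another without a gap, down the table's left side towards the front. With all of them in place put the lever fully home into the end slot with the red dot; never have the table off its click positions unless the lever is in neutral, and leave the oil can and the brass tin where they stand.

Things in the scene. Friction and masses are not known exactly. Their poses are not given: they have to be found in the camera images.
- sheave_a_mid (a point): dark turned wooden sheave (grooved pulley wheel), 63 mm across, 22 mm high, 0.05 to 0.09 kg, lying flat on the bench at the left; three or all four of them are there (None: absent). The point is its middle, 11 mm above its underside; z is its axis. Grasp it across its diameter
- sheave_b_mid (a point): dark turned wooden sheave (grooved pulley wheel), 63 mm across, 22 mm high, 0.05 to 0.09 kg, lying flat on the bench at the left; three or all four of them are there (None: absent). The point is its middle, 11 mm above its underside; z is its axis. Grasp it across its diameter
- sheave_c_mid (a point): dark turned wooden sheave (grooved pulley wheel), 63 mm across, 22 mm high, 0.05 to 0.09 kg, lying flat on the bench at the left; three or all four of them are there (None: absent). The point is its middle, 11 mm above its underside; z is its axis. Grasp it across its diameter
- sheave_d_mid (a point): dark turned wooden sheave (grooved pulley wheel), 63 mm across, 22 mm high, 0.05 to 0.09 kg, lying flat on the bench at the left; three or all four of them are there (None: absent). The point is its middle, 11 mm above its underside; z is its axis. Grasp it across its diameter
- gate_centre (a point): middle of the top face of the bright gate plate (112 x 72 mm, 110 mm up) on the gearbox at the machine's right; x runs away from the robot, y left, turned with the machine (up to 0.13 rad). Middle line of its 12 mm wide slot, x,y in mm: (-32,-9) yellow-dot end, slow; (-18,-9); (-18,9) to (0,9) neutral, white dot; (0,-9) to (18,-9) blue dot; (18,9); (32,9) red-dot end, fast
- lever_ball (a point): centre of the black ball knob, 32 mm across, on the gear lever: an 8 mm steel rod through the gate slot, swinging every way about a pivot 90 mm below gate_centre; ball centre 150 mm from the pivot, so 60 mm above the plate at mid travel. It starts in the yellow-dot slot and friction (about 1.5 N at the ball) holds it where it is left
- lever_fore (a joint): lever swing a along the gate, rad, positive away from the robot: about -0.34 in the yellow-dot end, -0.2 to 0 in neutral, 0 to 0.2 at blue, 0.34 in the red-dot end. With b = lever_side the ball centre is at (150 sin a cos b, 150 sin b, 150 cos a cos b - 90) mm from gate_centre in its axes
- lever_side (a joint): lever swing b across the gate, rad, positive to the left; about -0.1 in the right-hand legs (yellow, blue), 0.1 in the left-hand legs (neutral, red). The gearbox under the gate is 130 x 94 x 98 mm; a drive casing 66 mm high runs from it to the back and round to the column
- table (a joint): turn of the indexing table, rad, positive clockwise seen from above; starts near 0. A spring plunger makes it click into place every 60 degrees (1.047 rad): let go, it runs to the nearest click position, and a nest then stands at every place. Holding torque up to about 0.7 N m. It turns freely either way
- nest0 (a point): centre of one of six nests, at face height, on the steel table (280 mm across, face 80 mm up); turns with it; 95 mm from its axis. Four round-topped brass dowels, 10 mm high, 8 mm thick, on a 75 mm circle at 45 degrees to the radial line hold a sheave with 2 mm play. Fingers closing along the radial line pass clear of dowels and pegs; the cap at the table's middle is 10 mm high
- nest1 (a point): the same for the nest 60 degrees counter-clockwise (seen from above) from nest0; same sizes. Half-way between every two neighbouring nests stands a steel turning peg, 14 mm thick, 60 mm high, 128 mm from the table's axis
- nest2 (a point): the same for the nest 120 degrees counter-clockwise (seen from above) from nest0; same sizes. Half-way between every two neighbouring nests stands a steel turning peg, 14 mm thick, 60 mm high, 128 mm from the table's axis
- nest3 (a point): the same for the nest 180 degrees counter-clockwise (seen from above) from nest0; same sizes. Half-way between every two neighbouring nests stands a steel turning peg, 14 mm thick, 60 mm high, 128 mm from the table's axis
- nest4 (a point): the same for the nest 240 degrees counter-clockwise (seen from above) from nest0; same sizes. Half-way between every two neighbouring nests stands a steel turning peg, 14 mm thick, 60 mm high, 128 mm from the table's axis
- nest5 (a point): the same for the nest 300 degrees counter-clockwise (seen from above) from nest0; same sizes. Half-way between every two neighbouring nests stands a steel turning peg, 14 mm thick, 60 mm high, 128 mm from the table's axis
- drill_place (a point): fixed point on the table face straight under the drill, at the rear of the table (away from the robot), 95 mm from the table's axis; x runs away from the robot. The drill's tip is 41 mm above it, the chuck 70 mm, and the head over that (104 mm wide, up to 323 mm above it) reaches 37 mm in front of the drill: this nest cannot be loaded from above; keep gripper and wrist in front of the head
- left_rear_place (a point): fixed point on the table face 60 degrees counter-clockwise from drill_place about the table's axis: the first click position to its left
- left_front_place (a point): fixed point on the table face at the second click position left of the drill
- front_place (a point): fixed point on the table face at the third click position, nearest the robot, opposite the drill; the table's axis is half-way between this and drill_place. The usual place to load
- oil_can: brass oil can with a long spout, 74 mm across, 186 mm high, right of the gearbox; origin under its centre. To be left alone
- brass_tin: small brass tin, 58 mm across, 39 mm high, right of the gearbox; origin under its centre. To be left alone
Not all that is in view belongs to the job. Leave any purple or turquoise look-alike of the part that bears sheave_d_mid alone. Leave any blue or green look-alike of the part that bears sheave_c_mid alone.

How it is judged:
By the outcome, as a careful person would: the job done as asked, in the order asked, and still so for the second after the job is handed in, with the robot touching nothing.
Of sheave_a, sheave_b, sheave_c, sheave_d only 3 to 4 are there at a start; the rules pass over those that are not, and their reading is None.
At some moment in a run one of sheave_a, sheave_b, sheave_c, sheave_d may be knocked a few centimetres aside while the robot is not near it.
Once in a run the grip may slacken for a moment while it holds something.
It also fails if it takes over 200 s, if anything falls off the work surface, if the arm or the gripper's body presses on something with over 40 N, if the wrist force passes 120 N, or if a joint passes its speed limit or range.

### The arm

A 6-joint arm with a two-finger parallel gripper is mounted at the origin on a cart in front of the work surface, level with it; the furniture and walls round the work are solid. World frame = base frame: x ahead of the robot, y to its left, z up, the work surface at z = 0. Lengths are in m, angles in rad, forces in N, time in s.
With the tool pointing down it reaches from about 0.25 to 0.775 m from the base axis. Payload 8.9 kg.
Tool frame: the origin (TCP) lies at the very end of the fingers, on their centre line; the grasp point (between the pads) lies 19 mm behind it (arm.grip_point_offset is the distance from the TCP to the grasp point, in m); z points along the fingers, y is the direction in which the jaws open and shut (so a half turn about z gives the same grasp; the last joint's range is limited). The gripper opens to 85 mm and grips with 20 to 120 N. Pads are 22 mm wide; open, the fingers measure 114 mm over their backs; the gripper's body (76 mm by 85 mm) begins 54 mm behind the grasp point. The pads swing forward as they close: fully open they stand 13 mm farther back than shut.
Start: joints at [1.124, 0.291, -0.153, 1.127, 0, 1.431], TCP at [0.159, 0.5, 0.231] pointing down, gripper open.
Joint ranges: [-2.52, 2.52], [-0.91, 1.74], [-1.3, 1.37], [-1.96, 2.02], [-1.52, 1.47], [-3.14, 3.14]. Speed limits (rad/s): [2.22, 2.22, 2.79, 3.14, 3.14, 3.14].

### API

Orientations are given as [roll, pitch, yaw] about the fixed x, y, z axes, in that order (R = Rz(yaw) Ry(pitch) Rx(roll)).
In Python, from cell import arm gives the robot as it stands. The module is installed in compiled form; this text tells all that it offers.
- The arm moves only by the tool move_arm, never from a script. Its argument "commands" is one flat list of numbers, 5 for each row, row after row: the shift along the tool's x, y, z in cm, then the turn about the tool's z in degrees, then the closure in counts, from 0 (fully open) to 255 (shut). A call has 1 to 12 rows; each row shifts and turns the pose as measured when the row begins, along the tool's axes as they then stand; what a row does not reach is not made up. A row lasts 1/10 s, in which the tool goes at most 50 mm and 8.59 degrees, less where a joint would pass 70% of its speed; a pose out of reach is approached as far as the arm can. A call is refused whole if a number of a shift passes 5 or a number of a turn 8.59, either way. A call with a gripper value outside its range is refused whole. The fingers move at their own pace and stop on an object; the grip force is fixed at half the most. Time passes only in rows, so rows that do not move let the fingers close. It gives the time, the measured TCP pose, the force and the opening at its end, in the units of the state.
- arm.get_obs(): the state, without advancing time (a new reading comes with each control period).
- arm.grab_frame(name): name is "scene" or "side" or "wrist"; returns a dict with "img" (480x640x3 uint8, red, green, blue), "depth" (480x640 float32, m along the optical axis (not along the pixel's ray), 0 where there is no reading), "camera_matrix" (3x3 intrinsics, pixels), "origin" and "orientation" of the camera in the world; the wrist camera has in their place "mount" (4x4, takes a point from camera to tool coordinates, whose origin is the TCP and whose axes are the flange's). Camera axes: x right, y down, z forward; pixel columns grow to the right and rows downward; lengths in m; the calibration is good to about 2 mm. A picture is of the moment at which its call begins: read the wrist's pose just before it.
- arm.sign_off(): hands the job in, once; it reports no verdict.
Trained networks look in the newest picture that a camera, given by its name, has taken for a name from the list of things; names that differ only in an ending like _2 or _b are one class to them, and where a whole thing is asked for, a point or a joint stands for the part that bears it (a point fixed in the world has none). Each returns a list of dicts, best first, with "confidence" (0 to 1); they miss things now and then, are a little off and sometimes report something else, mostly with a low value. They report only what shows in the picture. A call takes as long as a camera call. They do not tell look-alikes from the thing itself.
- arm.find_in(camera, target): "rect" ([left, top, width, height] in pixels, round what is visible of it).
- arm.masks_of(camera, target): "pixels" (480x640 bool, what is visible of it) and "rect" ([left, top, width, height] in pixels, round what is visible of it).
- arm.place_of(camera, target): "uv" ([column, row] in pixels: a listed point, or the origin of a listed thing).
The state is a dict: "clock": time; "q": joint angles; "qd": joint speeds; "effort": joint torques, N m; "eef_pos": TCP position; "tcp_rot": TCP orientation; "ft_force": force on the tool from outside, world axes, zero at the start; "ft_torque": the same for the moment, N m; "finger_gap": opening from 0.0 (shut) to 1.0 (fully open).
Only numpy, scipy, OpenCV 4.12 (cv2) and the standard library are available. Lean on these libraries where they do the work, as an engineer would, in place of code of your own. Each camera call takes 0.05 s, during which the arm holds its last target.

## Working session

There is one attempt and no reset: what is moved stays moved. The work goes in short steps, Python scripts to look and compute and a tool call to move; the robot and the scene stay as the last step left them, time stands still between calls to the robot, and variables do not carry over. Pictures are saved under pics/ and viewed, and the job is handed in when it is done.

Besides the shell and the picture viewer there is one more tool, called after "Emit:" as name(argument=value, ...) on one line, values as JSON. move_arm: Moves the arm, as the interface text tells. Its arguments: {"type":"object","properties":{"commands":{"type":"array"}},"required":["commands"]}

```bash
mkdir -p pics; cat > h.py <<'E'
import numpy as np, cv2
from scipy.spatial.transform import Rotation as R
from cell import arm
def cam(name):
    o=arm.get_obs(); f=arm.grab_frame(name)
    if name=='wrist':
        T=np.eye(4);T[:3,:3]=rot(o['tcp_rot']);T[:3,3]=o['eef_pos'];M=T@np.array(f['mount'])
    else:
        M=np.eye(4);M[:3,:3]=rot(f['orientation']);M[:3,3]=f['origin']
    return f,M
def rot(v):
    v=np.array(v)
    if v.shape==(3,3):return v
    if v.size==4:return R.from_quat(v).as_matrix()
    return R.from_euler('xyz',v).as_matrix()
def save(f,fn): cv2.imwrite('pics/'+fn,f['img'][:,:,::-1])
def ray(f,M,uv,z):
    K=np.array(f['camera_matrix']);d=M[:3,:3]@np.linalg.inv(K)@np.array([uv[0],uv[1],1.]);o=M[:3,3]
    return o+d*(z-o[2])/d[2]
def proj(f,M,p):
    K=np.array(f['camera_matrix']);c=np.linalg.inv(M)@np.append(p,1);u=K@c[:3];return u[:2]/u[2]
def cloud(f,M):
    K=np.array(f['camera_matrix']);d=f['depth'];v,u=np.mgrid[:480,:640]
    P=np.stack([(u-K[0,2])/K[0,0]*d,(v-K[1,2])/K[1,1]*d,d],-1)
    return P@M[:3,:3].T+M[:3,3]
E
python3 - <<'E'
from h import *
print(arm.get_obs(), arm.grip_point_offset)
for n in ['scene','side','wrist']:
    f,M=cam(n);save(f,n+'0.png');print(n,f.get('origin'),f.get('orientation'),f['camera_matrix'])
    if n=='wrist':print(f['mount'])
    for t in ['sheave_a_mid','gate_centre','lever_ball','nest0','nest1','drill_place','front_place','left_rear_place','left_front_place']:
        try:print(n,t,[(np.round(r['uv']).tolist(),round(r['confidence'],2)) for r in arm.place_of(n,t)])
        except Exception as e:print(n,t,e)
E
```

```text
{'clock': 0.0, 'q': array([ 1.12370257e+00,  2.91290899e-01, -1.54102602e-01,  1.12671393e+00,
        2.06870536e-05,  1.43148024e+00]), 'qd': array([-0.00192541,  0.00136816, -0.00012702, -0.00145824, -0.00042232,
        0.00020895]), 'effort': array([-1.39267002e-03, -5.37152088e+01,  3.31366932e+01,  1.60617172e-02,
       -4.00092113e-04,  5.46386786e-06]), 'eef_pos': array([0.15885368, 0.49993721, 0.23073565]), 'tcp_rot': array([-3.14029713e+00, -2.02553511e-04,  2.83381483e+00]), 'ft_force': array([-0.34976886,  0.49015505, -0.37595141]), 'ft_torque': array([-0.03900132,  0.00336414,  0.01217585]), 'finger_gap': 0.9993523844188813} 0.0187
scene [-0.34734075 -0.54187678  0.70455419] [-2.09391744 -0.00758755 -0.98303541] [[443.86673222   0.         316.84603142]
 [  0.         443.86673222 246.14600214]
 [  0.           0.           1.        ]]
scene sheave_a_mid [([235.0, 265.0], 0.63), ([375.0, 254.0], 0.62)]
scene gate_centre [([422.0, 278.0], 0.96)]
scene lever_ball [([425.0, 274.0], 0.62)]
scene nest0 [([308.0, 253.0], 0.95), ([378.0, 254.0], 0.81), ([364.0, 272.0], 0.7),
[... 1113 characters left out ...]
], 0.91)]
side left_rear_place [([280.0, 252.0], 0.98)]
side left_front_place [([310.0, 258.0], 0.85)]
wrist None None [[374.06085366   0.         314.28038946]
 [  0.         374.06085366 241.25473921]
 [  0.           0.           1.        ]]
[[-1.25507689e-03 -9.63186891e-01 -2.68829757e-01  6.71953126e-02]
 [ 9.99999144e-01 -1.30846781e-03  1.94295240e-05 -1.02757302e-04]
 [-3.70469347e-04 -2.68829503e-01  9.63187708e-01 -1.43260368e-01]
 [ 0.00000000e+00  0.00000000e+00  0.00000000e+00  1.00000000e+00]]
wrist sheave_a_mid []
wrist gate_centre []
wrist lever_ball []
wrist nest0 []
wrist nest1 []
wrist drill_place []
wrist front_place []
wrist left_rear_place []
wrist left_front_place []
```

View pics/scene0.png

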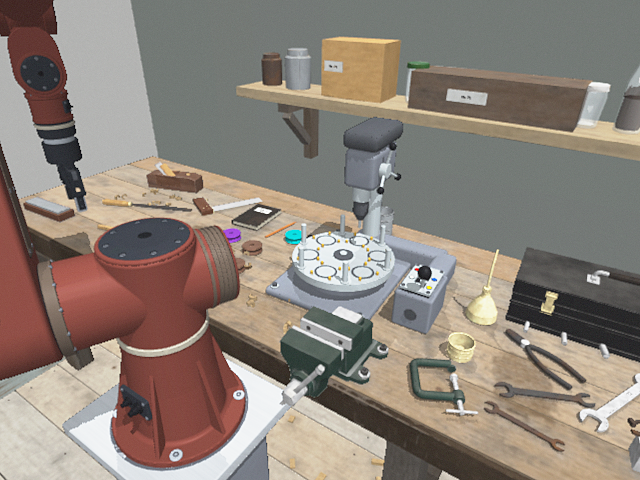

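View pics/side0.png

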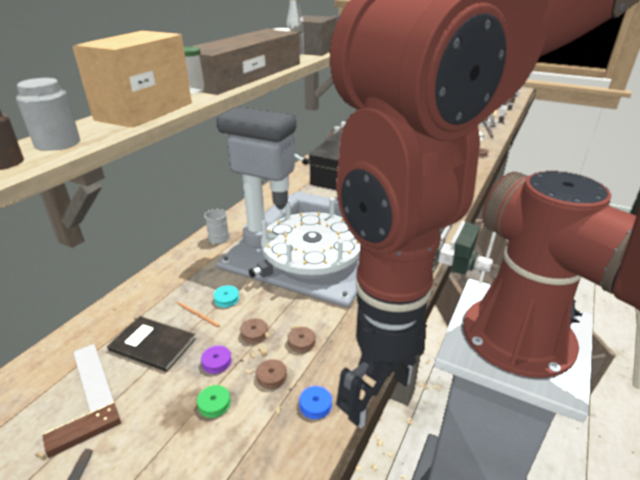

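View pics/wrist0.png

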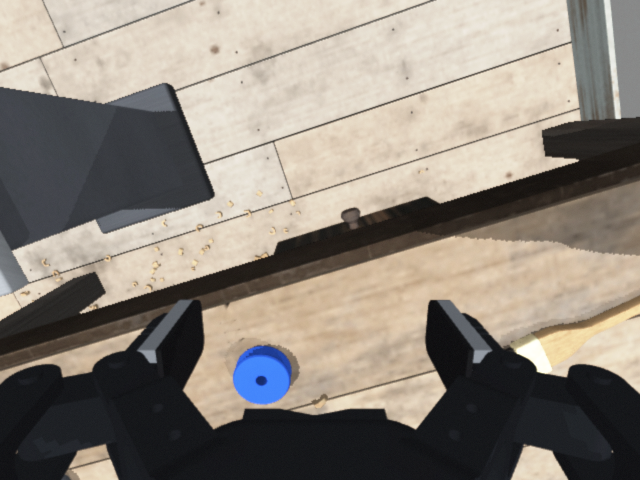

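The side view shows brown sheaves at (253,330), (302,339) and (271,374). The look-alikes are purple (216,359), turquoise (226,296), green (213,401) and blue (316,402). I'll compute the geometry next.

```bash
python3 - <<'E'
from h import *
fs,Ms=cam('scene'); 
def pl(n,t):
    return [np.array(r['uv']) for r in arm.place_of(n,t)]
for t,z in [('front_place',.08),('left_rear_place',.08),('left_front_place',.08),('drill_place',.08),('nest0',.08),('gate_centre',.11),('lever_ball',.165),('oil_can',0),('brass_tin',0)]:
    print('sc',t,[ray(fs,Ms,u,z).round(4).tolist() for u in pl('scene',t)])
f,M=cam('side');C=cloud(f,M)
for t,z in [('front_place',.08),('left_rear_place',.08),('left_front_place',.08),('drill_place',.08),('nest0',.08)]:
    print('sd',t,[ray(f,M,u,z).round(4).tolist() for u in pl('side',t)])
for r in arm.masks_of('side','sheave_a_mid'):
    m=r['pixels'];
    print(r['rect'],round(r['confidence'],2),f['img'][m].mean(0).round(),C[m].mean(0).round(3))
img=f['img'].astype(int)
for uv in [(253,327),(302,336),(271,371),(216,357),(226,294),(213,399),(316,399)]:
    p=ray(f,M,uv,.022);print(uv,p.round(3),C[uv[1],uv[0]].round(3),img[uv[1],uv[0]])
# gate cloud in scene
C2=cloud(fs,Ms)
m=(abs(C2[...,2]-.11)<.004)&(C2[...,0]>.3)&(C2[...,1]<0)&(C2[...,1]>-.4)
P=C2[m];print(len(P),P.mean(0))
v,u=np.where(m);print(u.min(),u.max(),v.min(),v.max())
cv2.imwrite('pics/gate.png',cv2.resize(fs['img'][240:330,370:480,::-1],None,fx=6,fy=6,interpolation=cv2.INTER_CUBIC))
cv2.imwrite('pics/tab.png',cv2.resize(fs['img'][210:310,260:410,::-1],None,fx=5,fy=5,interpolation=cv2.INTER_CUBIC))
cv2.imwrite('pics/sh.png',cv2.resize(f['img'][280:420,190:340,::-1],None,fx=4,fy=4,interpolation=cv2.INTER_CUBIC))
E
```

```text
sc front_place [[0.4704, -0.0256, 0.08], [0.504, -0.1129, 0.08], [0.6573, -0.0179, 0.08]]
sc left_rear_place [[0.6002, 0.0579, 0.08]]
sc left_front_place []
sc drill_place [[0.6529, -0.0272, 0.08], [0.4682, -0.0282, 0.08]]
sc nest0 [[0.5144, -0.1133, 0.08], [0.6491, -0.0175, 0.08], [0.6147, -0.1006, 0.08], [0.5956, 0.0481, 0.08], [0.4715, -0.028, 0.08], [0.5166, 0.0483, 0.08]]
sc gate_centre [[0.5451, -0.2621, 0.11]]
sc lever_ball [[0.4583, -0.2916, 0.165]]
sc oil_can [[0.5966, -0.3984, 0.0], [0.4505, 0.2744, 0.0]]
sc brass_tin [[0.4436, -0.4011, 0.0]]
sd front_place [[0.4621, -0.0332, 0.08]]
sd left_rear_place [[0.6041, 0.0585, 0.08]]
sd left_front_place []
sd drill_place [[0.6576, -0.0157, 0.08], [0.5943, 0.0696, 0.08]]
sd nest0 [[0.5174, 0.0482, 0.08], [0.5102, -0.1032, 0.08], [0.6506, -0.0188, 0.08], [0.4754, -0.0425, 0.08], [0.6003, -0.0962, 0.08]]
[283.9, 323.9, 33.3, 29.1] 0.8 [159. 128. 109.] [0.425 0.265 0.019]
(253, 327) [0.538 0.287 0.022] [0.544 0.279 0.013] [99 77 65]
(302, 336) [0.425 0.259 0.022] [0.43  0.251 0.013] [108  85  72]
(271, 371) [0.432 0.374 0.022] [0.439 0.364 0.008] [104  80  68]
(216, 357) [0.555 0.397 0.022] [0.563 0.389 0.01 ] [137  74 183]
(226, 294) [0.665 0.223 0.022] [0.664 0.224 0.023] [ 74 211 211]
(213, 399) [0.492 0.483 0.022] [0.5   0.476 0.009] [ 67 164  88]
(316, 399) [0.318 0.39  0.022] [0.323 0.382 0.01 ] [ 45  87 183]
962 [ 0.67668365 -0.23563889  0.10914356]
342 524 189 296
```

View pics/gate.png

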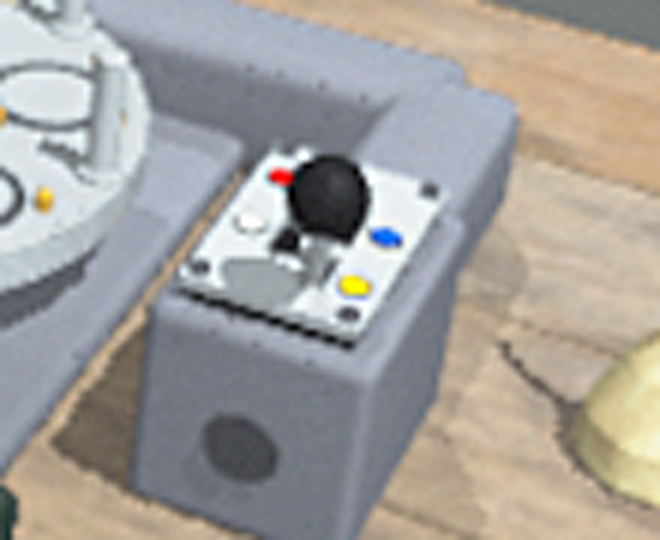

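View pics/sh.png

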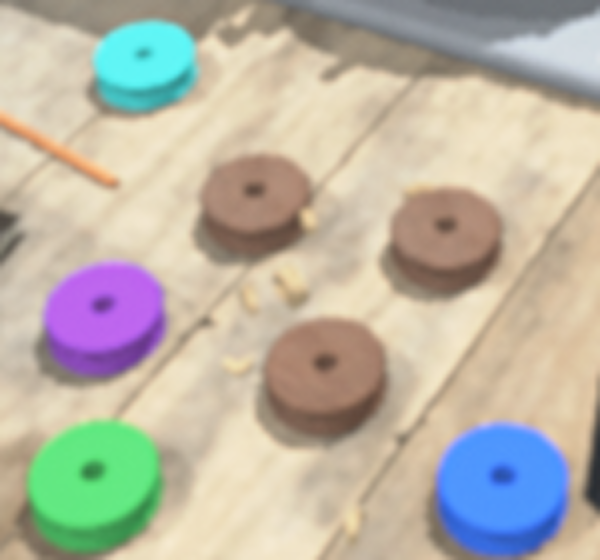

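```bash
cat >> h.py <<'E'
import json
def plan(xyz,yaw=None,grip=0,vmax=4.5):
    """rows (tool frame) to go straight to xyz,yaw"""
    o=arm.get_obs();T=rot(o['tcp_rot']);d=(np.array(xyz)-o['eef_pos'])*100
    y0=np.arctan2(T[1,0],T[0,0]);dy=0 if yaw is None else np.degrees((yaw-y0+np.pi)%(2*np.pi)-np.pi)
    n=int(max(np.ceil(np.linalg.norm(d)/vmax),np.ceil(abs(dy)/7),1));rows=[]
    for i in range(n):
        c=y0+np.radians(dy)*i/n
        Rz=R.from_euler('xyz',[np.pi,0,c]).as_matrix()
        s=Rz.T@(d/n);rows+=[round(float(a),2)+0. for a in s]+[round(-dy/n,2)+0.,grip]
    print('from',o['eef_pos'].round(4),round(y0,3),'n',n);print(rows)
def ob():
    o=arm.get_obs();print(round(o['clock'],2),o['eef_pos'].round(4),np.round(o['tcp_rot'],3),'F',o['ft_force'].round(1),'gap',round(o['finger_gap'],3),'q',o['q'].round(2))
E
python3 -c "
from h import *
plan([.45,-.17,.33],np.pi)"
```

```text
from [0.1591 0.5003 0.2313] 2.834 n 17
[-2.83, -3.24, -0.58, np.float64(-1.04), 0, -2.77, -3.29, -0.58, np.float64(-1.04), 0, -2.71, -3.34, -0.58, np.float64(-1.04), 0, -2.65, -3.39, -0.58, np.float64(-1.04), 0, -2.58, -3.44, -0.58, np.float64(-1.04), 0, -2.52, -3.48, -0.58, np.float64(-1.04), 0, -2.46, -3.53, -0.58, np.float64(-1.04), 0, -2.39, -3.57, -0.58, np.float64(-1.04), 0, -2.33, -3.61, -0.58, np.float64(-1.04), 0, -2.26, -3.65, -0.58, np.float64(-1.04), 0, -2.2, -3.7, -0.58, np.float64(-1.04), 0, -2.13, -3.73, -0.58, np.float64(-1.04), 0, -2.06, -3.77, -0.58, np.float64(-1.04), 0, -1.99, -3.81, -0.58, np.float64(-1.04), 0, -1.92, -3.84, -0.58, np.float64(-1.04), 0, -1.85, -3.88, -0.58, np.float64(-1.04), 0, -1.78, -3.91, -0.58, np.float64(-1.04), 0]
```

Emit:
move_arm(commands=[-2.8,-3.2,-2,-1,0,-2.8,-3.3,-2,-1,0,-2.7,-3.3,-2,-1,0,-2.6,-3.4,-2,-1,0,-2.6,-3.4,-1,-1,0,-2.5,-3.5,-1,-1,0,-2.5,-3.5,0,-1,0,-2.4,-3.6,0,-1,0,-2.3,-3.6,0,-1,0,-2.3,-3.7,0,-1,0,-2.2,-3.7,0,-1,0,-2.1,-3.7,0,-1,0])

```text
clock: 3.55
eef_pos: [0.3706, 0.0145, 0.3367]
tcp_rot: [3.141, 0.009, 3.061]
ft_force: [1.5, 1.3, -0.5]
finger_gap: 1.0
```

```bash
sed -i 's/round(-dy\/n,2)+0\./float(round(-dy\/n,2))+0./' h.py; python3 -c "
from h import *
plan([.45,-.17,.33],np.pi)"
```

```text
from [0.3706 0.0145 0.3367] 3.061 n 5
[-1.88, -3.55, 0.13, -0.92, 0, -1.82, -3.58, 0.13, -0.92, 0, -1.76, -3.61, 0.13, -0.92, 0, -1.7, -3.64, 0.13, -0.92, 0, -1.65, -3.66, 0.13, -0.92, 0]
```

Emit:
move_arm(commands=[-1.9,-3.6,0.1,-1,0,-1.8,-3.6,0.1,-1,0,-1.8,-3.6,0.1,-1,0,-1.7,-3.6,0.1,-1,0,-1.6,-3.7,0.1,-1,0,0,0,0,0,0])

```text
clock: 4.15
eef_pos: [0.4536, -0.1842, 0.3323]
tcp_rot: [-3.14, 0.012, -3.137]
ft_force: [0.9, -0.6, 0.0]
finger_gap: 1.0
```

```bash
python3 - <<'E'
from h import *
ob()
f,M=cam('wrist');save(f,'w1.png')
for t,z in [('gate_centre',.11),('lever_ball',.161),('front_place',.08),('left_front_place',.08),('left_rear_place',.08),('drill_place',.08),('nest0',.08)]:
    for r in arm.place_of('wrist',t):print(t,np.round(r['uv']),round(r['confidence'],2),ray(f,M,r['uv'],z).round(4))
f,M=cam('side');save(f,'s1.png')
E
```

```text
4.15 [ 0.4536 -0.1842  0.3323] [-3.14   0.012 -3.137] F [ 0.9 -0.6  0. ] gap 1.0 q [-0.54  0.18 -0.04  1.34  0.01 -0.54]
gate_centre [239. 277.] 0.95 [ 0.5308 -0.2633  0.11  ]
gate_centre [145. 187.] 0.71 [ 0.4364 -0.35    0.11  ]
lever_ball [200. 244.] 0.8 [ 0.4792 -0.2844  0.161 ]
lever_ball [380. 253.] 0.55 [ 0.4871 -0.1263  0.161 ]
front_place [455. 210.] 0.84 [ 0.4642 -0.0339  0.08  ]
left_front_place [527. 248.] 0.76 [0.5067 0.0504 0.08  ]
left_rear_place [516. 329.] 0.98 [0.6067 0.0538 0.08  ]
left_rear_place [200. 247.] 0.58 [ 0.507 -0.311  0.08 ]
drill_place [447. 366.] 0.72 [ 0.6573 -0.0225  0.08  ]
nest0 [378. 331.] 0.91 [ 0.6108 -0.1091  0.08  ]
nest0 [525. 250.] 0.72 [0.5092 0.0481 0.08  ]
nest0 [522. 326.] 0.6 [0.6024 0.0596 0.08  ]
nest0 [447. 366.] 0.57 [ 0.657  -0.0221  0.08  ]
nest0 [378. 255.] 0.57 [ 0.5153 -0.114   0.08  ]
```

View pics/w1.png

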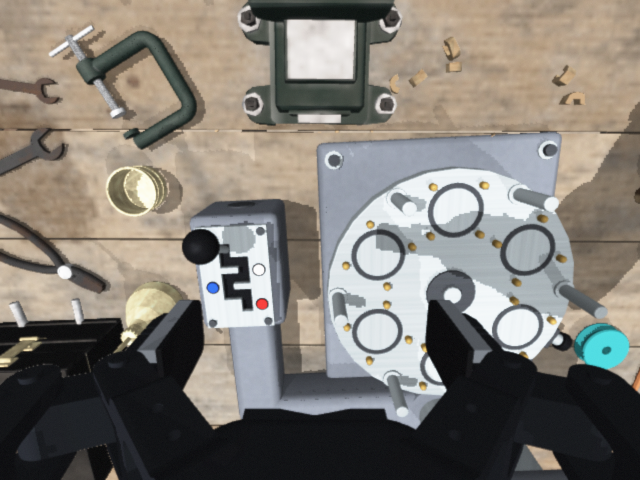

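View pics/s1.png

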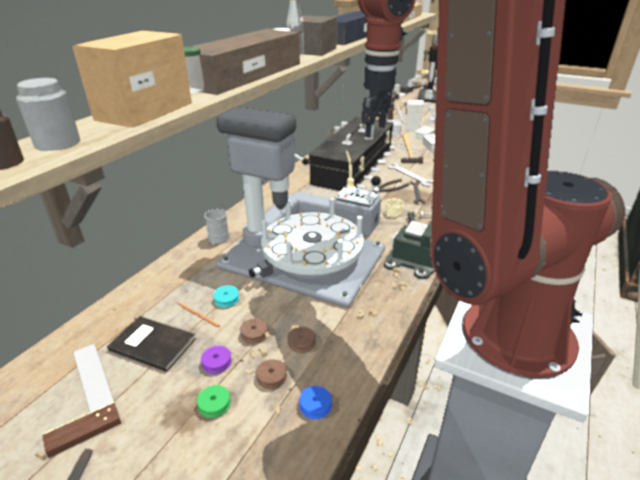

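```bash
python3 - <<'E'
from h import *
f,M=cam('wrist')
for uv in [(260,230),(213,323),(270,322)]:print(uv,ray(f,M,uv,.11).round(4))
cv2.imwrite('pics/w1c.png',cv2.resize(f['img'][190:340,170:300,::-1],None,fx=4,fy=4,interpolation=cv2.INTER_CUBIC))
g=np.array([.5308,-.2633,.11])
for yaw in (0.0,.06,.1):
  Rz=R.from_euler('z',yaw).as_matrix()
  for p in [(-32,-9),(-18,-9),(-18,9),(0,9),(0,-9),(18,-9),(18,9),(32,9)]:
    print(yaw,p,proj(f,M,g+Rz@np.array([p[0]/1e3,p[1]/1e3,0])).round(1))
E
```

```text
(260, 230) [ 0.4792 -0.2347  0.11  ]
(213, 323) [ 0.5843 -0.2894  0.11  ]
(270, 322) [ 0.5826 -0.2272  0.11  ]
0.0 (-32, -9) [224.  248.3]
0.0 (-18, -9) [224.8 261.2]
0.0 (-18, 9) [242.1 261.3]
0.0 (0, 9) [242.9 277.5]
0.0 (0, -9) [225.8 277.3]
0.0 (18, -9) [226.8 293.1]
0.0 (18, 9) [243.7 293.3]
0.0 (32, 9) [244.3 305.2]
0.06 (-32, -9) [222.1 248.8]
0.06 (-18, -9) [223.8 261.7]
0.06 (-18, 9) [241.1 260.8]
0.06 (0, 9) [242.9 277. ]
0.06 (0, -9) [225.8 277.8]
0.06 (18, -9) [227.9 293.6]
0.06 (18, 9) [244.7 292.8]
0.06 (32, 9) [246.1 304.8]
0.1 (-32, -9) [220.9 249.2]
0.1 (-18, -9) [223.1 262. ]
0.1 (-18, 9) [240.3 260.5]
0.1 (0, 9) [242.9 276.7]
0.1 (0, -9) [225.9 278.1]
0.1 (18, -9) [228.6 293.8]
0.1 (18, 9) [245.3 292.4]
0.1 (32, 9) [247.2 304.4]
```

View pics/w1c.png

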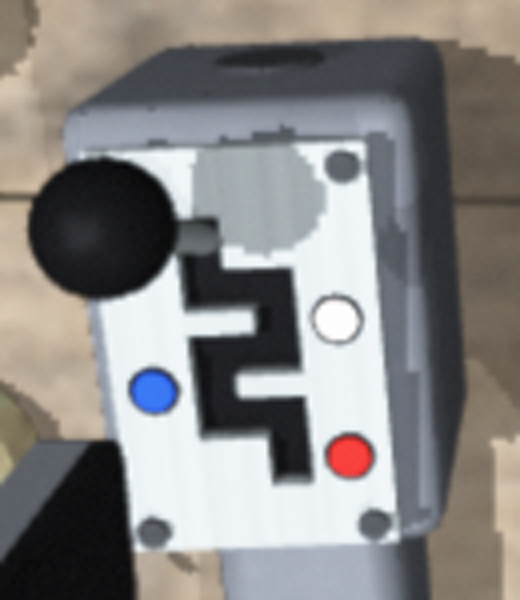

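```bash
cat >> h.py <<'E'
G=np.array([.531,-.2645,.11]);YW=.055
def ball(px,py):
    a=np.arctan(px/90);b=np.arctan(py*np.cos(a)/90)
    return G+R.from_euler('z',YW).as_matrix()@(np.array([150*np.sin(a)*np.cos(b),150*np.sin(b),150*np.cos(a)*np.cos(b)-90])/1e3)
E
python3 - <<'E'
from h import *
for p in [(-32,-9),(-18,-9),(-18,9),(-9,9),(0,9),(0,-9),(18,-9),(18,9),(32,9)]:
    b=ball(*p);print(p,b.round(4), (np.array([[np.cos(YW),np.sin(YW)],[-np.sin(YW),np.cos(YW)]])@(b-G)[:2]*1e3).round(1))
plan([.482,-.286,.23],np.pi+YW)
E
```

```text
(-32, -9) [ 0.4818 -0.2813  0.1607] [-50.  -14.1]
(-18, -9) [ 0.5026 -0.2807  0.1664] [-29.3 -14.6]
(-18, 9) [ 0.501  -0.2515  0.1664] [-29.3  14.6]
(-9, 9) [ 0.5154 -0.2505  0.1685] [-14.9  14.9]
(0, 9) [ 0.5302 -0.2496  0.1693] [-0.  14.9]
(0, -9) [ 0.5318 -0.2794  0.1693] [  0.  -14.9]
(18, -9) [ 0.561  -0.2775  0.1664] [ 29.3 -14.6]
(18, 9) [ 0.5594 -0.2483  0.1664] [29.3 14.6]
(32, 9) [ 0.5802 -0.2477  0.1607] [50.  14.1]
from [ 0.4523 -0.1796  0.3337] -3.133 n 4
[-0.72, -2.67, 2.59, -0.66, 0, -0.69, -2.67, 2.59, -0.66, 0, -0.66, -2.68, 2.59, -0.66, 0, -0.63, -2.69, 2.59, -0.66, 0]
```

Emit:
move_arm(commands=[-0.7,-2.7,2.6,-0.7,0,-0.7,-2.7,2.6,-0.7,0,-0.7,-2.7,2.6,-0.7,0,-0.7,-2.7,2.6,-0.7,0,0,0,0,0,0,0,0,0,0,0])

```text
clock: 5.25
eef_pos: [0.4874, -0.2884, 0.2291]
tcp_rot: [-3.138, 0.018, -3.078]
ft_force: [0.1, 0.1, 0.4]
finger_gap: 0.999
```

```bash
python3 - <<'E'
from h import *
ob()
f,M=cam('wrist');save(f,'w2.png')
r=arm.masks_of('wrist','lever_ball')
for x in r[:2]:
    m=x['pixels'];v,u=np.where(m);print(x['rect'],x['confidence'])
    cx=x['rect'][0]+x['rect'][2]/2;cy=x['rect'][1]+x['rect'][3]/2
    print(ray(f,M,(cx,cy),.161))
for t,z in [('gate_centre',.11),('lever_ball',.161)]:
    for r in arm.place_of('wrist',t):print(t,np.round(r['uv']),round(r['confidence'],2),ray(f,M,r['uv'],z).round(4))
plan([.482,-.285,.139],np.pi+YW)
E
```

```text
5.25 [ 0.4874 -0.2884  0.2291] [-3.138  0.018 -3.078] F [0.1 0.1 0.4] gap 0.999 q [-0.67  0.36 -0.06  1.13  0.01 -0.73]
[297.0, 216.3, 52.3, 55.2] 0.61
[ 0.48163075 -0.28425898  0.161     ]
gate_centre [342. 285.] 0.66 [ 0.5289 -0.2661  0.11  ]
lever_ball [322. 243.] 0.71 [ 0.4812 -0.2849  0.161 ]
from [ 0.4878 -0.2881  0.2304] -3.076 n 3
[0.19, 0.12, 3.05, 0.2, 0, 0.19, 0.11, 3.05, 0.2, 0, 0.19, 0.11, 3.05, 0.2, 0]
```

View pics/w2.png

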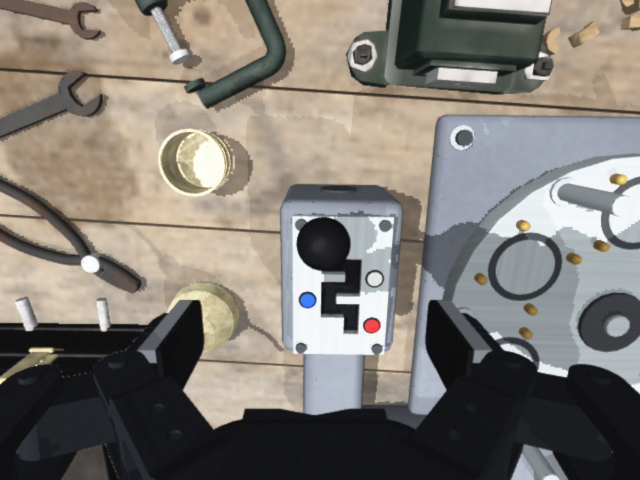

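Emit:
move_arm(commands=[0.2,0.1,3,0.2,0,0.2,0.1,3,0.2,0,0.2,0.1,3,0.2,0,0,0,0,0,0,0,0,0,0,255,0,0,0,0,255,0,0,0,0,255,0,0,0,0,255,0,0,0,0,255,0,0,0,0,255,0,0,0,0,255])

```text
clock: 6.55
eef_pos: [0.4887, -0.2856, 0.1498]
tcp_rot: [-3.126, 0.033, -3.082]
ft_force: [-0.1, 1.1, -2.0]
finger_gap: 0.34
```

```bash
python3 - <<'E'
from h import *
ob()
f,M=cam('wrist');save(f,'w3.png')
E
```

```text
6.55 [ 0.4887 -0.2856  0.1498] [-3.126  0.033 -3.082] F [-0.1  1.1 -2. ] gap 0.34 q [-0.66  0.4  -0.22  0.92  0.01 -0.72]
```

View pics/w3.png

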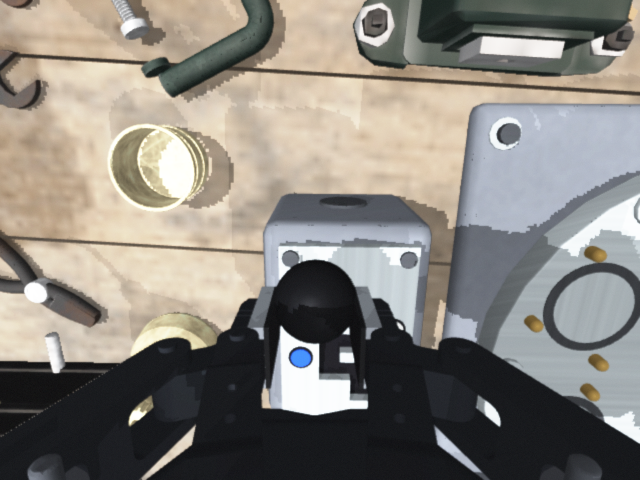

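Emit:
move_arm(commands=[0,0,0,0,100,0,0,0,0,100,0,0,0,0,100,0.3,0,0.5,0,100,0.3,0,0.5,0,100,0.1,0,0.3,0,100,0,0,0,0,255,0,0,0,0,255,0,0,0,0,255,0,0,0,0,255,0,0,0,0,255])

```text
clock: 7.7
eef_pos: [0.4819, -0.2868, 0.1367]
tcp_rot: [-3.125, 0.034, -3.083]
ft_force: [-0.8, 0.1, 0.6]
finger_gap: 0.343
```

Emit:
move_arm(commands=[-0.7,0,-0.2,0,255,-0.7,0,-0.2,0,255,-0.7,0,-0.2,0,255,0,0,0,0,255])

```text
clock: 8.1
eef_pos: [0.5027, -0.2853, 0.1427]
tcp_rot: [-3.125, 0.03, -3.083]
ft_force: [-0.6, -0.3, 1.4]
finger_gap: 0.342
```

```bash
python3 - <<'E'
from h import *
ob()
f,M=cam('wrist');save(f,'w4.png')
E
```

```text
8.1 [ 0.5027 -0.2853  0.1427] [-3.125  0.03  -3.083] F [-0.6 -0.3  1.4] gap 0.342 q [-0.65  0.43 -0.2   0.91  0.01 -0.7 ]
```

View pics/w4.png

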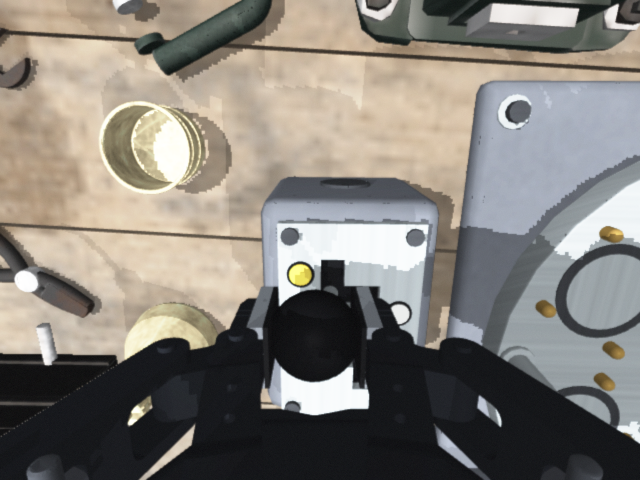

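Emit:
move_arm(commands=[0,0.8,0,0,255,0,0.8,0,0,255,0,0.8,0,0,255,0,0,0,0,255])

```text
clock: 8.55
eef_pos: [0.5024, -0.2656, 0.1445]
tcp_rot: [-3.113, 0.032, -3.086]
ft_force: [-0.7, -5.1, -8.9]
finger_gap: 0.339
```

Emit:
move_arm(commands=[0,0.5,0.1,0,255,0,0.5,0.1,0,255,0,0,0,0,255])

```text
clock: 8.85
eef_pos: [0.5028, -0.2576, 0.1432]
tcp_rot: [-3.107, 0.034, -3.087]
ft_force: [-1.6, -3.1, -2.9]
finger_gap: 0.343
```

```bash
python3 - <<'E'
from h import *
ob()
f,M=cam('wrist');save(f,'w5.png')
E
```

```text
8.85 [ 0.5028 -0.2576  0.1432] [-3.107  0.034 -3.087] F [-1.6 -3.1 -2.9] gap 0.343 q [-0.6   0.39 -0.25  0.88 -0.01 -0.65]
```

View pics/w5.png

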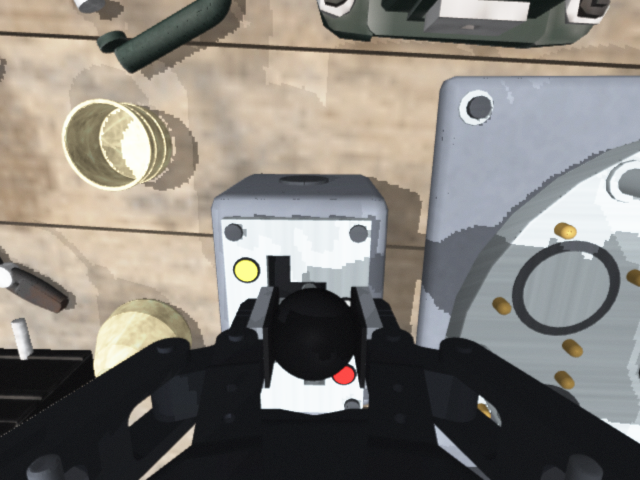

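Emit:
move_arm(commands=[-0.5,0.1,0,0,255,-0.5,0,-0.1,0,255,-0.4,0,0,0,255,0,0,0,0,255])

```text
clock: 9.3
eef_pos: [0.5165, -0.2558, 0.1453]
tcp_rot: [-3.107, 0.032, -3.088]
ft_force: [0.1, -2.4, -0.4]
finger_gap: 0.346
```

```bash
python3 - <<'E'
from h import *
ob()
f,M=cam('wrist');save(f,'w6.png')
E
```

```text
9.3 [ 0.5165 -0.2558  0.1453] [-3.107  0.032 -3.088] F [ 0.1 -2.4 -0.4] gap 0.346 q [-0.58  0.41 -0.21  0.9  -0.01 -0.64]
```

View pics/w6.png

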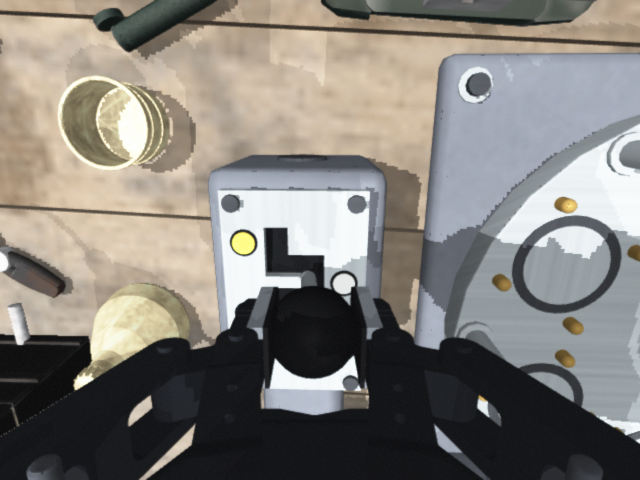

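Emit:
move_arm(commands=[0,0,0,0,0,0,0,0,0,0,0,0,0,0,0,0,0,0,0,0,0,0,0,0,0,0,0,-3,0,0,0,0,-4,0,0,0,0,-4,0,0,0,0,-4,0,0,0,0,-3,0,0,0,0,0,0,0])

```text
clock: 10.45
eef_pos: [0.5095, -0.2481, 0.331]
tcp_rot: [-3.112, 0.033, -3.086]
ft_force: [0.3, 0.7, 0.6]
finger_gap: 1.001
```

```bash
python3 - <<'E'
from h import *
ob()
f,M=cam('wrist');save(f,'w7.png')
for t,z in [('gate_centre',.11),('lever_ball',.1685),('front_place',.08),('left_front_place',.08),('left_rear_place',.08),('drill_place',.08)]:
    for r in arm.place_of('wrist',t):print(t,np.round(r['uv']),round(r['confidence'],2),ray(f,M,r['uv'],z).round(4))
plan([.43,.30,.36],np.pi)
E
```

```text
10.45 [ 0.5095 -0.2481  0.331 ] [-3.112  0.033 -3.086] F [0.3 0.7 0.6] gap 1.001 q [-0.58  0.3   0.12  1.35 -0.   -0.63]
lever_ball [311. 218.] 0.6 [ 0.5136 -0.2559  0.1685]
front_place [535. 164.] 0.95 [ 0.4661 -0.0341  0.08  ]
front_place [504. 333.] 0.17 [ 0.6599 -0.0249  0.08  ]
left_front_place [606. 209.] 0.77 [0.5071 0.0498 0.08  ]
left_front_place [586. 294.] 0.5 [0.6053 0.0555 0.08  ]
left_rear_place [589. 295.] 0.71 [0.6062 0.0586 0.08  ]
drill_place [505. 333.] 0.83 [ 0.6597 -0.0241  0.08  ]
drill_place [503. 330.] 0.33 [ 0.6571 -0.0269  0.08  ]
from [ 0.5077 -0.247   0.3253] -3.087 n 13
[0.37, 4.23, -0.27, 0.24, 0, 0.38, 4.23, -0.27, 0.24, 0, 0.4, 4.23, -0.27, 0.24, 0, 0.42, 4.23, -0.27, 0.24, 0, 0.44, 4.23, -0.27, 0.24, 0, 0.46, 4.23, -0.27, 0.24, 0, 0.47, 4.22, -0.27, 0.24, 0, 0.49, 4.22, -0.27, 0.24, 0, 0.51, 4.22, -0.27, 0.24, 0, 0.53, 4.22, -0.27, 0.24, 0, 0.54, 4.21, -0.27, 0.24, 0, 0.56, 4.21, -0.27, 0.24, 0, 0.58, 4.21, -0.27, 0.24, 0]
```

View pics/w7.png

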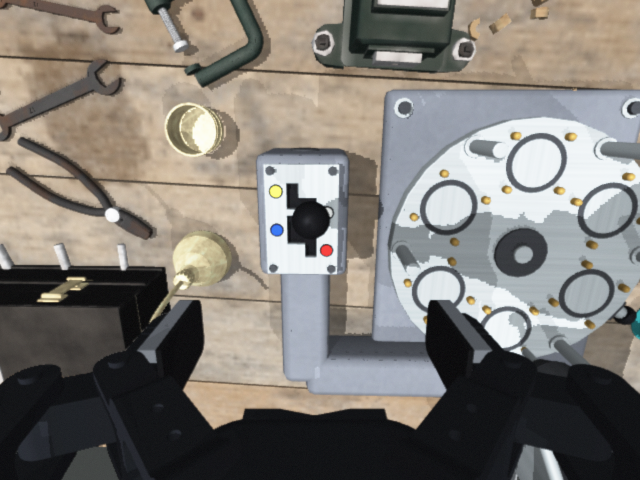

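Emit:
move_arm(commands=[1,4,-0.5,0,0,1,4,-0.5,0.5,0,1,4,-0.5,0.5,0,0.8,4,-0.5,0.5,0,0.6,4,-0.3,0.5,0,0.5,4,-0.3,0.5,0,0.5,4,0,0.5,0,0.5,4,0,0,0,0.5,4,0,0,0,0.5,4,0,0,0,0.5,4,0,0,0,0.5,4,0,0,0])

```text
clock: 12.0
eef_pos: [0.4123, 0.2446, 0.3304]
tcp_rot: [-3.122, 0.015, 3.133]
ft_force: [1.0, 0.2, -0.2]
finger_gap: 1.0
```

Emit:
move_arm(commands=[0,3,0,0,0,0,2,0,0,0,0,0,0,0,0,0,0,0,0,0])

```text
clock: 12.4
eef_pos: [0.4097, 0.3006, 0.3258]
tcp_rot: [-3.119, 0.009, 3.14]
ft_force: [0.9, -0.3, 0.3]
finger_gap: 1.006
```

```bash
python3 - <<'E'
from h import *
ob()
f,M=cam('wrist');save(f,'w8.png');C=cloud(f,M)
for r in arm.place_of('wrist','sheave_a_mid'):
    p=ray(f,M,r['uv'],.011);u=np.round(r['uv']).astype(int);print(u,round(r['confidence'],2),p.round(4),f['img'][u[1]+10,u[0]+8])
for r in arm.masks_of('wrist','sheave_a_mid'):
    x=r['rect'];print(x,round(r['confidence'],2),f['img'][r['pixels']].mean(0).round(),np.median(C[r['pixels']],0).round(4))
E
```

```text
12.4 [0.4097 0.3006 0.3258] [-3.119  0.009  3.14 ] F [ 0.9 -0.3  0.3] gap 1.006 q [ 0.5   0.23  0.01  1.35 -0.02  0.51]
[286 207] 0.62 [0.4289 0.2582 0.011 ] [147 115 100]
[261.7, 180.1, 51.7, 58.2] 0.85 [139. 108.  93.] [0.4272 0.2582 0.0227]
```

View pics/w8.png

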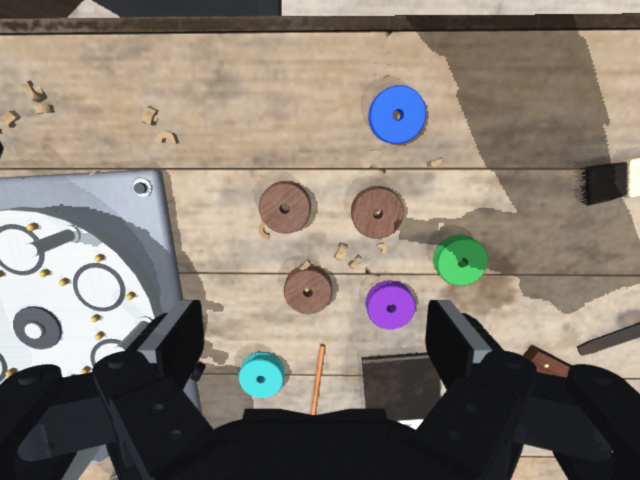

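```bash
cat >> h.py <<'E'
def browns(f,M,bounds=(.25,.75,.1,.6),zlo=.014,zhi=.03):
    C=cloud(f,M);hsv=cv2.cvtColor(f['img'],cv2.COLOR_RGB2HSV).astype(int)
    m=((C[...,2]>zlo)&(C[...,2]<zhi)&(C[...,0]>bounds[0])&(C[...,0]<bounds[1])&(C[...,1]>bounds[2])&(C[...,1]<bounds[3])).astype(np.uint8)
    m=cv2.morphologyEx(m,cv2.MORPH_OPEN,np.ones((3,3)))
    n,l,s,c=cv2.connectedComponentsWithStats(m)
    for i in range(1,n):
        if s[i,4]<300:continue
        P=C[l==i];top=P[:,2]>np.percentile(P[:,2],50)-.004
        cnt=cv2.findContours((l==i).astype(np.uint8),0,2)[0][0]
        (x,y),r=cv2.minEnclosingCircle(cnt)
        print(s[i].tolist(),'circ',round(x,1),round(y,1),round(r,1),'pos',ray(f,M,(x,y),zhi-.01).round(4),'rgb',np.median(f['img'][l==i],0),'zmed',np.median(P[:,2]).round(4))
E
python3 - <<'E'
from h import *
f,M=cam('wrist');browns(f,M)
for uv in [(284,208),(377,213),(307,293)]:print(ray(f,M,uv,.022).round(4))
plan([.4,.37,.1],np.pi/2)
E
```

```text
[370, 84, 57, 59, 2501] circ 398.1 113.4 29.8 pos [0.3209 0.3883 0.02  ] rgb [ 64. 126. 248.] zmed 0.0226
[153, 170, 29, 138, 1462] circ 163.5 238.5 69.0 pos [0.4682 0.1027 0.02  ] rgb [111. 115. 126.] zmed 0.0211
[260, 182, 51, 51, 2003] circ 285.1 207.1 26.0 pos [0.4284 0.2572 0.02  ] rgb [146. 112.  97.] zmed 0.0227
[352, 187, 52, 51, 2019] circ 377.9 212.0 26.3 pos [0.4346 0.3702 0.02  ] rgb [142. 107.  90.] zmed 0.0228
[438, 237, 51, 48, 1858] circ 462.3 259.7 26.0 pos [0.4957 0.4784 0.02  ] rgb [ 67. 159.  85.] zmed 0.0228
[285, 268, 48, 46, 1672] circ 308.5 290.5 24.1 pos [0.5384 0.2846 0.02  ] rgb [145. 111.  96.] zmed 0.0229
[368, 285, 48, 44, 1641] circ 391.5 306.0 24.3 pos [0.5599 0.3932 0.02  ] rgb [163.  80. 225.] zmed 0.0228
[364, 357, 77, 68, 4129] circ 399.0 386.4 42.6 pos [0.6832 0.41   0.02  ] rgb [56. 52. 49.] zmed 0.0171
[240, 358, 45, 39, 1364] circ 261.9 376.6 22.4 pos [0.6693 0.218  0.02  ] rgb [ 87. 230. 233.] zmed 0.023
[0.4291 0.256  0.022 ]
[0.4354 0.3688 0.022 ]
[0.541  0.2827 0.022 ]
from [0.4103 0.2998 0.3265] 3.137 n 13
[0.08, 0.54, 1.74, 6.9, 0, 0.15, 0.53, 1.74, 6.9, 0, 0.21, 0.5, 1.74, 6.9, 0, 0.27, 0.48, 1.74, 6.9, 0, 0.32, 0.44, 1.74, 6.9, 0, 0.37, 0.4, 1.74, 6.9, 0, 0.42, 0.35, 1.74, 6.9, 0, 0.46, 0.3, 1.74, 6.9, 0, 0.49, 0.24, 1.74, 6.9, 0, 0.52, 0.18, 1.74, 6.9, 0, 0.53, 0.12, 1.74, 6.9, 0, 0.54, 0.05, 1.74, 6.9, 0, 0.55, -0.01, 1.74, 6.9, 0]
```

```bash
python3 - <<'E'
from h import *
plan([.4285,.2567,.12],3.72)
E
```

```text
from [0.4103 0.2998 0.3265] 3.137 n 5
[-0.37, -0.86, 4.13, -6.68, 0, -0.27, -0.9, 4.13, -6.68, 0, -0.16, -0.92, 4.13, -6.68, 0, -0.05, -0.93, 4.13, -6.68, 0, 0.06, -0.93, 4.13, -6.68, 0]
```

Emit:
move_arm(commands=[-0.2,-0.4,2,-3.3,0,-0.2,-0.4,2,-3.3,0,-0.1,-0.4,2,-3.3,0,-0.1,-0.5,2,-3.3,0,-0.1,-0.5,2,-3.3,0,-0.1,-0.5,2,-3.3,0,0,-0.5,2,-3.4,0,0,-0.5,2,-3.4,0,0,-0.5,2,-3.4,0,0,-0.5,2,-3.4,0,0,0,0,0,0])

```text
clock: 13.7
eef_pos: [0.4376, 0.2416, 0.1245]
tcp_rot: [-3.116, 0.004, -2.554]
ft_force: [0.1, -1.7, -0.6]
finger_gap: 0.996
```

```bash
python3 - <<'E'
from h import *
ob()
f,M=cam('wrist');save(f,'w9.png');browns(f,M)
plan([.4285,.2567,.0],3.72)
E
```

```text
13.7 [0.4376 0.2416 0.1245] [-3.116  0.004 -2.554] F [ 0.1 -1.7 -0.6] gap 0.996 q [ 0.37  0.33 -0.4   0.83 -0.02 -0.21]
[26, 41, 157, 314, 7773] circ 113.5 197.5 169.3 pos [0.4915 0.1104 0.02  ] rgb [103. 108. 117.] zmed 0.0215
[552, 169, 88, 94, 6615] circ 600.0 214.5 52.7 pos [0.3203 0.3861 0.02  ] rgb [ 57. 117. 244.] zmed 0.0225
[300, 195, 92, 89, 6227] circ 345.6 238.8 46.2 pos [0.4278 0.2567 0.02  ] rgb [139. 107.  92.] zmed 0.0226
[447, 291, 66, 58, 1875] circ 476.5 322.0 38.7 pos [0.4261 0.3707 0.02  ] rgb [88. 65. 56.] zmed 0.0226
[252, 331, 82, 79, 4641] circ 293.2 366.8 43.0 pos [0.533  0.2815 0.02  ] rgb [138. 106.  92.] zmed 0.0227
[364, 338, 28, 23, 412] circ 377.4 348.7 13.8 pos [0.4842 0.3248 0.02  ] rgb [191. 163. 126.] zmed 0.0191
[512, 445, 48, 35, 1190] circ 534.2 467.7 24.9 pos [0.5006 0.4945 0.02  ] rgb [ 48. 129.  66.] zmed 0.0227
from [0.4382 0.2422 0.1258] -2.556 n 3
[0.0, 0.58, 4.19, 0.15, 0, 0.0, 0.58, 4.19, 0.15, 0, 0.0, 0.58, 4.19, 0.15, 0]
```

View pics/w9.png

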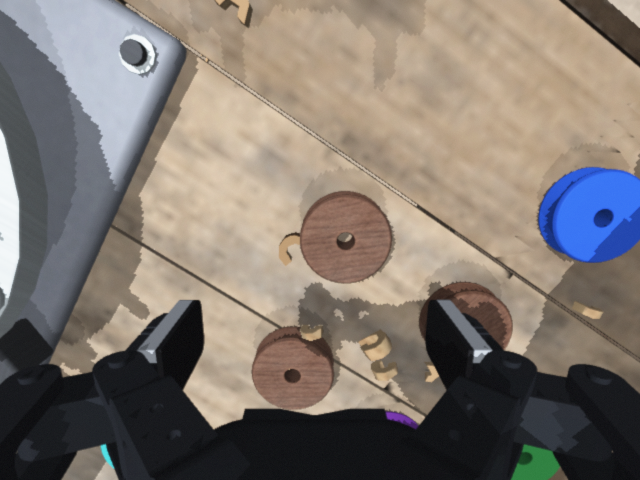

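Emit:
move_arm(commands=[0,0.4,1.6,0,0,0,0.4,1.6,0,0,0,0.4,1.6,0,0,0,0.3,1.6,0,0,0,0.2,1.6,0,0,0,0,0,0,0])

```text
clock: 14.35
eef_pos: [0.4362, 0.257, 0.0518]
tcp_rot: [-3.114, 0.019, -2.571]
ft_force: [-0.4, 0.1, 0.5]
finger_gap: 0.999
```

```bash
python3 - <<'E'
from h import *
ob()
plan([.4285,.2567,-.003],3.72,0,1)
E
```

```text
14.35 [0.4362 0.257  0.0518] [-3.114  0.019 -2.571] F [-0.4  0.1  0.5] gap 0.999 q [ 0.4   0.42 -0.49  0.64 -0.02 -0.17]
from [0.4362 0.257  0.0518] -2.571 n 6
[0.11, 0.07, 0.91, -0.07, 0, 0.11, 0.07, 0.91, -0.07, 0, 0.11, 0.07, 0.91, -0.07, 0, 0.11, 0.07, 0.91, -0.07, 0, 0.11, 0.07, 0.91, -0.07, 0, 0.11, 0.07, 0.91, -0.07, 0]
```

```bash
sed -i "s/Rz=R.from_euler('xyz',\[np.pi,0,c\]).as_matrix()/Rz=R.from_euler('z',c-y0).as_matrix()@T/" h.py; python3 - <<'E'
from h import *
plan([.4285,.2567,-.003],3.72,0,1)
E
```

```text
from [0.4362 0.257  0.0518] -2.571 n 6
[0.13, 0.09, 0.91, -0.07, 0, 0.13, 0.09, 0.91, -0.07, 0, 0.13, 0.09, 0.91, -0.07, 0, 0.13, 0.09, 0.91, -0.07, 0, 0.13, 0.09, 0.91, -0.07, 0, 0.13, 0.09, 0.91, -0.07, 0]
```

Emit:
move_arm(commands=[0.2,0.1,0.9,0,0,0.2,0.1,0.9,0,0,0.2,0.1,0.9,0,0,0.2,0.1,0.9,0,0,0.1,0,0.9,0,0,0,0,0.5,0,0,0,0,0.3,0,0,0,0,0,0,0])

```text
clock: 15.15
eef_pos: [0.4299, 0.2553, -0.0024]
tcp_rot: [-3.113, 0.024, -2.574]
ft_force: [-0.4, 0.5, -0.9]
finger_gap: 1.001
```

```bash
python3 - <<'E'
from h import *
ob()
f,M=cam('wrist');save(f,'w10.png')
plan([.4285,.2567,-.003],3.72,0,1)
E
```

```text
15.15 [ 0.4299  0.2553 -0.0024] [-3.113  0.024 -2.574] F [-0.4  0.5 -0.9] gap 1.001 q [ 0.41  0.49 -0.56  0.49 -0.02 -0.16]
from [ 0.4301  0.2554 -0.0022] -2.574 n 1
[0.06, 0.2, 0.07, -0.6, 0]
```

View pics/w10.png

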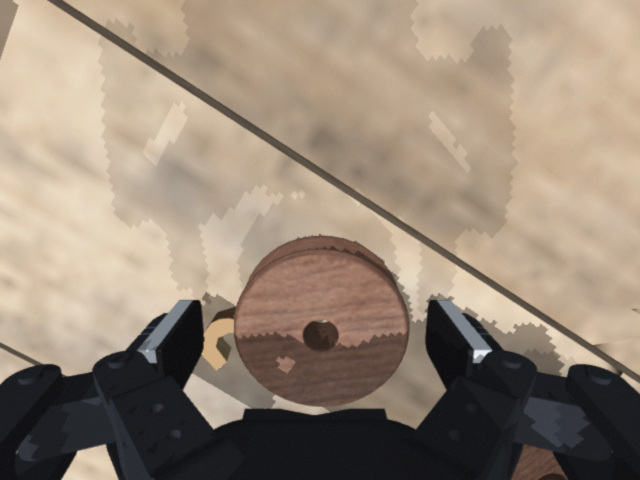

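Emit:
move_arm(commands=[0,0,0,0,255,0,0,0,0,255,0,0,0,0,255,0,0,0,0,255,0,0,0,0,255,0,0,0,0,255,0,0,-0.5,0,255,0,0,-1.5,0,255,0,0,-2,0,255,0,0,-2,0,255,0,0,0,0,255])

```text
clock: 16.3
eef_pos: [0.4282, 0.2563, 0.0617]
tcp_rot: [-3.113, 0.025, -2.574]
ft_force: [0.1, 0.3, -0.4]
finger_gap: 0.699
```

```bash
python3 - <<'E'
from h import *
ob()
f,M=cam('wrist');save(f,'w11.png')
E
```

```text
16.3 [0.4282 0.2563 0.0617] [-3.113  0.025 -2.574] F [ 0.1  0.3 -0.4] gap 0.699 q [ 0.41  0.39 -0.51  0.64 -0.02 -0.16]
```

View pics/w11.png

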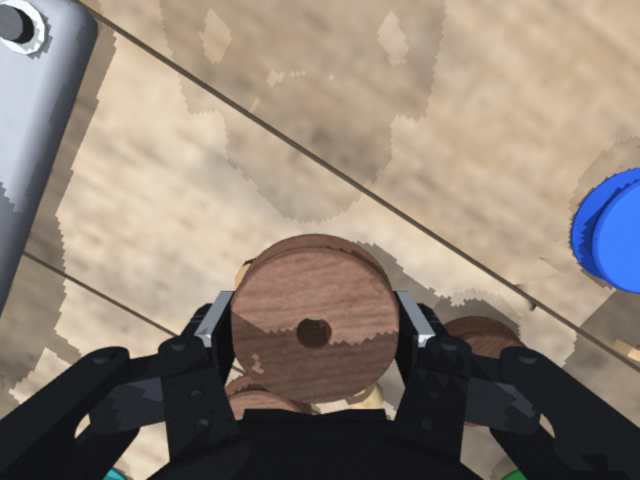

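```bash
cat >> h.py <<'E'
AX=np.array([.5625,-.0288])
def place(deg,r=.095):
    t=np.radians(deg)+YW;return AX+r*np.array([np.cos(t),np.sin(t)])
E
python3 - <<'E'
from h import *
f,M=cam('wrist')
o=arm.get_obs();T=rot(o['tcp_rot'])
p=ray(f,M,(313,332),o['eef_pos'][2]+.0246);d=p-o['eef_pos'];print(p,'tool',T.T@d)
print(place(0),place(60),place(120),place(180),place(240))
plan([.4282,.2563,.20],3.72,255,3)
E
```

```text
[0.42691029 0.25495915 0.08427078] tool [-6.72925939e-05 -1.25546783e-03 -2.45789211e-02]
[ 0.65735635 -0.02357763] [0.60540547 0.05595919] [0.51054912 0.05073682] [ 0.46764365 -0.03402237] [ 0.51959453 -0.11355919]
from [0.427  0.2557 0.0597] -2.574 n 5
[-0.09, -0.08, -2.8, -0.12, 255, -0.09, -0.08, -2.8, -0.12, 255, -0.09, -0.08, -2.8, -0.12, 255, -0.09, -0.08, -2.8, -0.12, 255, -0.09, -0.08, -2.8, -0.12, 255]
```

```bash
python3 - <<'E'
from h import *
plan([.555,.085,.22],3.72,255,3)
E
```

```text
from [0.427  0.2557 0.0597] -2.574 n 9
[-0.22, -2.41, -1.71, -0.07, 255, -0.22, -2.41, -1.71, -0.07, 255, -0.21, -2.41, -1.71, -0.07, 255, -0.21, -2.41, -1.71, -0.07, 255, -0.21, -2.41, -1.71, -0.07, 255, -0.2, -2.41, -1.71, -0.07, 255, -0.2, -2.41, -1.71, -0.07, 255, -0.2, -2.41, -1.71, -0.07, 255, -0.2, -2.41, -1.71, -0.07, 255]
```

Emit:
move_arm(commands=[0,0,-3,0,255,0,-1,-3,0,255,-0.2,-2.4,-3,0,255,-0.2,-2.4,-3,0,255,-0.2,-2.4,-2,0,255,-0.2,-2.4,-1.5,0,255,-0.2,-2.4,0,0,255,-0.2,-2.4,0,0,255,-0.2,-2.4,0,0,255,-0.2,-2.4,0,0,255,0,0,0,0,255,0,0,0,0,255])

```text
clock: 17.6
eef_pos: [0.543, 0.0878, 0.2134]
tcp_rot: [-3.119, 0.004, -2.573]
ft_force: [-0.6, 0.3, -1.0]
finger_gap: 0.689
```

```bash
python3 - <<'E'
from h import *
ob()
f,M=cam('wrist');save(f,'w12.png')
for t,z in [('front_place',.08),('left_front_place',.08),('nest0',.08)]:
    for r in arm.place_of('wrist',t):print(t,np.round(r['uv']),round(r['confidence'],2),ray(f,M,r['uv'],z).round(4))
print(proj(f,M,np.append(place(120),.08)))
E
```

```text
17.6 [0.543  0.0878 0.2134] [-3.119  0.004 -2.573] F [-0.6  0.3 -1. ] gap 0.689 q [ 0.04  0.34 -0.13  1.08 -0.02 -0.53]
front_place [228.  35.] 0.87 [ 0.4639 -0.035   0.08  ]
front_place [630. 275.] 0.69 [0.4443 0.3094 0.08  ]
left_front_place [304. 160.] 0.76 [0.5057 0.051  0.08  ]
nest0 [ 44. 162.] 0.9 [ 0.6104 -0.11    0.08  ]
nest0 [230.  34.] 0.89 [ 0.4626 -0.0342  0.08  ]
nest0 [240. 268.] 0.85 [0.6039 0.053  0.08  ]
nest0 [297. 162.] 0.76 [0.5101 0.0474 0.08  ]
nest0 [122. 269.] 0.61 [ 0.6555 -0.0257  0.08  ]
nest0 [91. 38.] 0.57 [ 0.5155 -0.113   0.08  ]
[300.52476444 165.05534475]
```

View pics/w12.png

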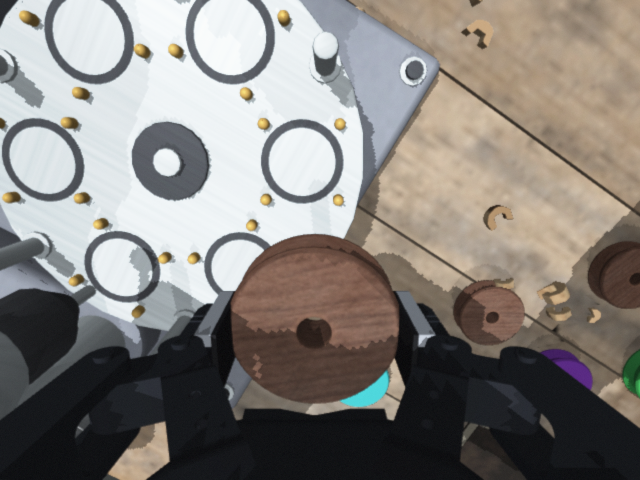

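```bash
python3 - <<'E'
from h import *
from scipy.optimize import least_squares
f,M=cam('wrist')
pix={240:(89,33),180:(230,37),300:(42,160),0:(122,266),120:(302,161)}
P={k:ray(f,M,v,.08)[:2] for k,v in pix.items()}
for k in P:print(k,P[k].round(4),place(k).round(4))
def fn(x):return np.concatenate([x[:2]+.095*np.array([np.cos(np.radians(k)+x[2]),np.sin(np.radians(k)+x[2])])-P[k] for k in P])
s=least_squares(fn,[*AX,YW]);print(s.x.round(4),(s.fun*1e3).round(1))
print(arm.get_obs()['eef_pos'])
E
```

```text
240 [ 0.5138 -0.1149] [ 0.5196 -0.1136]
180 [ 0.4649 -0.033 ] [ 0.4676 -0.034 ]
300 [ 0.611  -0.1111] [ 0.6145 -0.1083]
0 [ 0.6546 -0.0262] [ 0.6574 -0.0236]
120 [0.5078 0.0509] [0.5105 0.0507]
[ 0.5593 -0.0301  0.0382] [ 1.1  0.8 -0.5 -0.7 -1.1  0.7 -0.4 -0.2  0.9 -0.6]
[0.54306178 0.08865451 0.21444236]
```

```bash
sed -i 's/^AX=.*/AX=np.array([.5597,-.0298])/; s/YW=.055/YW=.045/' h.py; python3 - <<'E'
from h import *
plan([.507,.0515,.14],np.radians(210)+.045,255,2)
E
```

```text
from [0.5431 0.0887 0.2144] -2.571 n 5
[1.02, -0.2, 1.49, 0.03, 255, 1.02, -0.2, 1.49, 0.03, 255, 1.02, -0.2, 1.49, 0.03, 255, 1.02, -0.2, 1.49, 0.03, 255, 1.02, -0.2, 1.49, 0.03, 255]
```

Emit:
move_arm(commands=[1,-0.2,1.2,0,255,1,-0.2,1.2,0,255,1,-0.2,1.2,0,255,1,-0.2,1.2,0,255,1,-0.2,1.2,0,255,0,0,0,0,255,0,0,0,0,255])

```text
clock: 18.55
eef_pos: [0.5058, 0.0552, 0.1542]
tcp_rot: [-3.117, 0.008, -2.564]
ft_force: [-0.6, -0.4, -0.6]
finger_gap: 0.692
```

```bash
python3 - <<'E'
from h import *
ob()
plan([.507,.0515,.105],np.radians(210)+.045,255,1)
E
```

```text
18.55 [0.5058 0.0552 0.1542] [-3.117  0.008 -2.564] F [-0.6 -0.4 -0.6] gap 0.692 q [-0.02  0.3  -0.35  0.9  -0.02 -0.6 ]
from [0.5058 0.0552 0.1542] -2.564 n 5
[0.03, -0.05, 0.99, 0.1, 255, 0.03, -0.05, 0.99, 0.1, 255, 0.03, -0.05, 0.99, 0.1, 255, 0.03, -0.05, 0.99, 0.1, 255, 0.03, -0.05, 0.99, 0.1, 255]
```

Emit:
move_arm(commands=[0.1,-0.1,1,0,255,0,-0.1,1,0,255,0,-0.1,1,0,255,0,0,1,0,255,0,0,1,0,255,0,0,0.5,0,255,0,0,0,0,255])

```text
clock: 19.25
eef_pos: [0.5095, 0.0523, 0.0952]
tcp_rot: [-3.116, 0.01, -2.563]
ft_force: [-0.3, -0.1, -0.1]
finger_gap: 0.695
```

```bash
python3 - <<'E'
from h import *
ob()
plan([.507,.0515,.08],np.radians(210)+.045,255,.5)
f,M=cam('wrist');save(f,'w13.png')
E
```

```text
19.25 [0.5095 0.0523 0.0952] [-3.116  0.01  -2.563] F [-0.3 -0.1 -0.1] gap 0.695 q [-0.03  0.37 -0.43  0.75 -0.02 -0.61]
from [0.5095 0.0523 0.0952] -2.563 n 4
[0.07, 0.03, 0.38, 0.14, 255, 0.07, 0.03, 0.38, 0.14, 255, 0.07, 0.03, 0.38, 0.14, 255, 0.07, 0.03, 0.38, 0.14, 255]
```

View pics/w13.png

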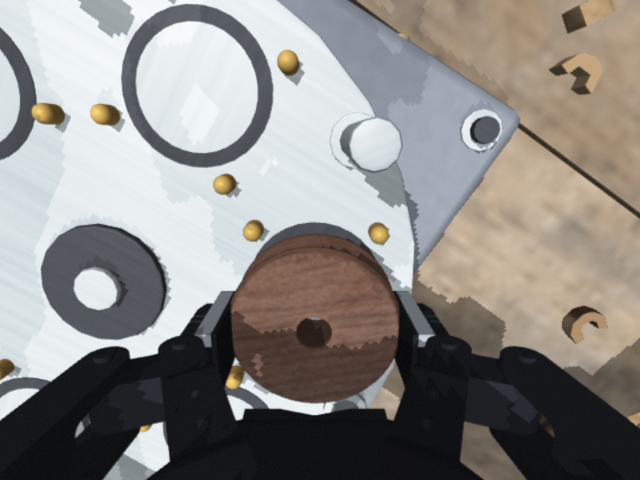

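Emit:
move_arm(commands=[0.2,0.1,0.1,0,255,0.1,0,0.5,0,255,0,0,0.4,0,255,0,0,0.3,0,255,0,0,0.3,0,255,0,0,0,0,255])

```text
clock: 19.9
eef_pos: [0.5076, 0.0511, 0.0792]
tcp_rot: [-3.115, 0.012, -2.563]
ft_force: [0.1, -0.5, -0.8]
finger_gap: 0.69
```

```bash
python3 - <<'E'
from h import *
ob()
f,M=cam('wrist');save(f,'w14.png')
E
```

```text
19.9 [0.5076 0.0511 0.0792] [-3.115  0.012 -2.563] F [ 0.1 -0.5 -0.8] gap 0.69 q [-0.03  0.39 -0.45  0.7  -0.02 -0.61]
```

View pics/w14.png

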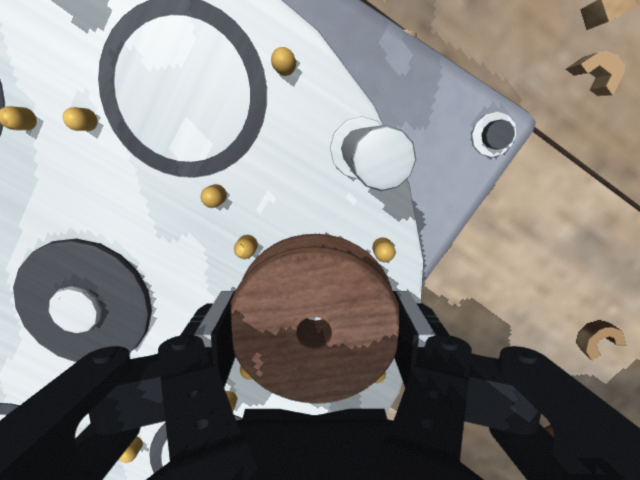

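Emit:
move_arm(commands=[0,0,0.2,0,255,0,0,0,0,255])

```text
clock: 20.15
eef_pos: [0.5082, 0.0511, 0.0791]
tcp_rot: [-3.114, 0.013, -2.563]
ft_force: [-0.1, 1.6, -1.1]
finger_gap: 0.689
```

Emit:
move_arm(commands=[0,0,0.3,0,255,0,0,0,0,255])

```text
clock: 20.35
eef_pos: [0.509, 0.0512, 0.0794]
tcp_rot: [-3.112, 0.016, -2.563]
ft_force: [0.1, 0.7, -0.9]
finger_gap: 0.695
```

Emit:
move_arm(commands=[0,0,0,0,0,0,0,0,0,0,0,0,0,0,0,0,0,0,0,0,0,0,0,0,0,0,0,-1.5,0,0,0,0,-3,0,0,0,0,-3,0,0,0,0,-3,0,0,0,0,-3,0,0,0,0,0,0,0])

```text
clock: 21.45
eef_pos: [0.5038, 0.0534, 0.217]
tcp_rot: [-3.115, 0.012, -2.563]
ft_force: [0.8, -0.2, -0.1]
finger_gap: 1.002
```

```bash
python3 - <<'E'
from h import *
ob()
f,M=cam('wrist');save(f,'w15.png');browns(f,M,(.4,.7,-.2,.12),.092,.112)
plan([.43,.36,.2],3*np.pi/2+.045-.0)
plan([.43,.36,.2],np.pi/2+.045-.0)
E
```

```text
21.45 [0.5038 0.0534 0.217 ] [-3.115  0.012 -2.563] F [ 0.8 -0.2 -0.1] gap 1.002 q [-0.03  0.25 -0.25  1.05 -0.02 -0.61]
[3, 129, 29, 21, 457] circ 17.0 137.0 16.1 pos [ 0.5604 -0.1547  0.102 ] rgb [62. 66. 68.] zmed 0.1024
[269, 193, 88, 85, 5670] circ 312.7 234.8 43.9 pos [0.5075 0.0499 0.102 ] rgb [114.  87.  75.] zmed 0.1027
[37, 298, 27, 22, 371] circ 50.0 307.0 13.2 pos [ 0.668 -0.088  0.102] rgb [69. 73. 75.] zmed 0.1022
from [0.5029 0.0534 0.2151] -2.563 n 9
[-1.18, 3.3, 0.1, -6.6, 0, -1.55, 3.14, 0.1, -6.6, 0, -1.9, 2.94, 0.11, -6.6, 0, -2.23, 2.7, 0.12, -6.6, 0, -2.53, 2.43, 0.13, -6.6, 0, -2.79, 2.12, 0.14, -6.6, 0, -3.01, 1.79, 0.15, -6.6, 0, -3.2, 1.43, 0.16, -6.6, 0, -3.34, 1.05, 0.18, -6.6, 0]
from [0.5029 0.0534 0.2151] -2.563 n 18
[-0.59, 1.65, 0.05, 6.7, 0, -0.4, 1.71, 0.04, 6.7, 0, -0.19, 1.74, 0.04, 6.7, 0, 0.01, 1.75, 0.04, 6.7, 0, 0.22, 1.74, 0.04, 6.7, 0, 0.42, 1.7, 0.04, 6.7, 0, 0.61, 1.64, 0.04, 6.7, 0, 0.8, 1.56, 0.04, 6.7, 0, 0.98, 1.46, 0.04, 6.7, 0, 1.14, 1.33, 0.04, 6.7, 0, 1.29, 1.19, 0.04, 6.7, 0, 1.42, 1.03, 0.04, 6.7, 0, 1.53, 0.86, 0.05, 6.7, 0, 1.62, 0.68, 0.05, 6.7, 0, 1.68, 0.48, 0.05, 6.7, 0, 1.73, 0.28, 0.06, 6.7, 0, 1.75, 0.08, 0.06, 6.7, 0, 1.75, -0.12, 0.07, 6.7, 0]
```

View pics/w15.png

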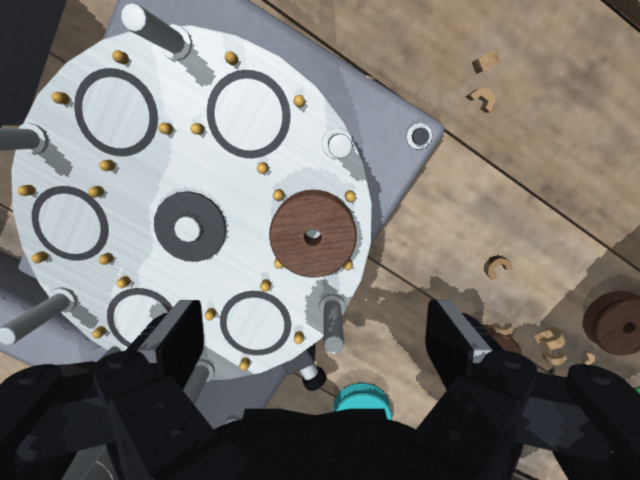

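Emit:
move_arm(commands=[-1.2,3.3,0,-6.6,0,-1.6,3.1,0,-6.6,0,-1.9,2.9,0,-6.6,0,-2.2,2.7,0,-6.6,0,-2.5,2.4,0,-6.6,0,-2.8,2.1,0,-6.6,0,-3,1.8,0.5,-6.6,0,-3.2,1.4,1,-6.6,0,-3,1,1,-5,0,0,0,1,0,0,0,0,0,0,0])

```text
clock: 22.6
eef_pos: [0.4193, 0.3621, 0.1573]
tcp_rot: [-3.136, -0.024, -1.516]
ft_force: [0.9, -0.4, -0.5]
finger_gap: 1.001
```

```bash
python3 - <<'E'
from h import *
ob()
f,M=cam('wrist');save(f,'w16.png');browns(f,M)
E
```

```text
22.6 [0.4193 0.3621 0.1573] [-3.136 -0.024 -1.516] F [ 0.9 -0.4 -0.5] gap 1.001 q [ 0.59  0.4  -0.19  0.98 -0.02 -1.03]
[114, 72, 90, 92, 6163] circ 157.8 117.7 47.4 pos [0.5382 0.2833 0.02  ] rgb [145. 112.  97.] zmed 0.0227
[218, 171, 27, 23, 392] circ 231.5 182.0 14.5 pos [0.4851 0.3264 0.02  ] rgb [200. 171. 133.] zmed 0.0192
[256, 202, 81, 79, 4854] circ 296.4 240.9 40.6 pos [0.4346 0.3691 0.02  ] rgb [143. 107.  90.] zmed 0.0226
[0, 213, 55, 125, 5008] circ 24.8 275.5 66.3 pos [0.6507 0.4098 0.02  ] rgb [56. 52. 49.] zmed 0.0169
[97, 223, 81, 76, 4686] circ 136.9 260.7 41.5 pos [0.5599 0.3923 0.02  ] rgb [162.  80. 225.] zmed 0.0227
[399, 233, 80, 75, 4441] circ 438.8 270.9 40.7 pos [0.321  0.3874 0.02  ] rgb [ 62. 124. 247.] zmed 0.0225
[189, 328, 67, 67, 3129] circ 219.4 362.2 35.8 pos [0.4954 0.4789 0.02  ] rgb [ 52. 136.  70.] zmed 0.0227
```

View pics/w16.png

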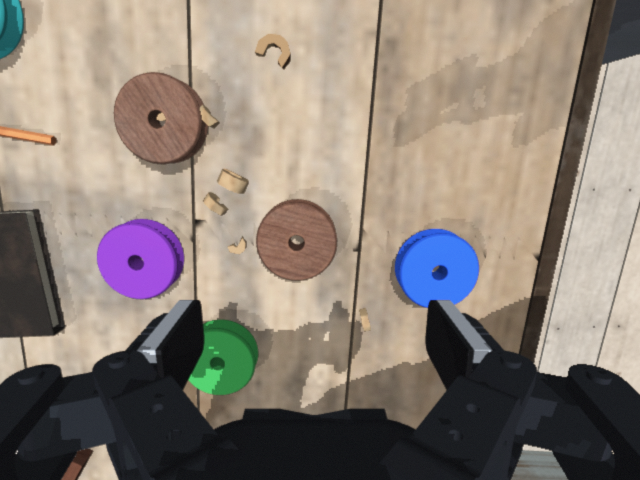

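```bash
python3 - <<'E'
from h import *
plan([.4346,.3691,.03],-1.526,0,1.4)
E
```

```text
from [0.4197 0.3621 0.158 ] -1.516 n 10
[-0.09, -0.14, 1.28, 0.06, 0, -0.09, -0.14, 1.28, 0.06, 0, -0.09, -0.14, 1.28, 0.06, 0, -0.09, -0.14, 1.28, 0.06, 0, -0.09, -0.14, 1.28, 0.06, 0, -0.09, -0.14, 1.28, 0.06, 0, -0.09, -0.14, 1.28, 0.06, 0, -0.09, -0.14, 1.28, 0.06, 0, -0.09, -0.14, 1.28, 0.06, 0, -0.09, -0.14, 1.28, 0.06, 0]
```

Emit:
move_arm(commands=[-0.2,-0.3,1.3,0,0,-0.2,-0.3,1.3,0,0,-0.2,-0.3,1.3,0,0,-0.1,-0.2,1.3,0,0,-0.1,-0.2,1.3,0,0,-0.1,-0.1,1.3,0,0,0,0,1.3,0,0,0,0,1.2,0,0,0,0,1.2,0,0,0,0,0,0,0])

```text
clock: 23.65
eef_pos: [0.438, 0.365, 0.0318]
tcp_rot: [-3.136, -0.024, -1.527]
ft_force: [-0.4, -0.3, -0.4]
finger_gap: 1.002
```

```bash
python3 - <<'E'
from h import *
ob()
plan([.4346,.3691,-.003],-1.526,0,.9)
E
```

```text
23.65 [0.438  0.365  0.0318] [-3.136 -0.024 -1.527] F [-0.4 -0.3 -0.4] gap 1.002 q [ 0.58  0.57 -0.3   0.72 -0.02 -1.03]
from [0.438  0.365  0.0318] -1.527 n 4
[-0.13, 0.08, 0.87, -0.01, 0, -0.13, 0.08, 0.87, -0.01, 0, -0.13, 0.08, 0.87, -0.01, 0, -0.13, 0.08, 0.87, -0.01, 0]
```

Emit:
move_arm(commands=[-0.2,0.1,0.9,0,0,-0.2,0.1,0.9,0,0,-0.1,0.1,0.9,0,0,0,0,0.6,0,0,0,0,0.3,0,0,0,0,0,0,0])

```text
clock: 24.25
eef_pos: [0.4353, 0.3699, -0.0069]
tcp_rot: [-3.135, -0.024, -1.526]
ft_force: [0.0, 0.4, 0.1]
finger_gap: 0.998
```

```bash
python3 - <<'E'
from h import *
ob()
plan([.4346,.3691,-.003],-1.526,0,.9)
f,M=cam('wrist');save(f,'w17.png')
E
```

```text
24.25 [ 0.4353  0.3699 -0.0069] [-3.135 -0.024 -1.526] F [0.  0.4 0.1] gap 0.998 q [ 0.59  0.62 -0.32  0.63 -0.02 -1.03]
from [ 0.4353  0.3699 -0.0069] -1.526 n 1
[0.09, 0.07, -0.39, -0.02, 0]
```

View pics/w17.png

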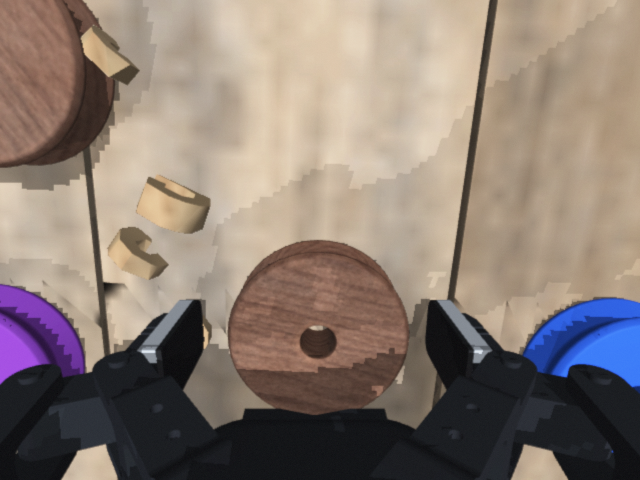

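Emit:
move_arm(commands=[0.1,0,-0.4,0,0,0,0,0,0,255,0,0,0,0,255,0,0,0,0,255,0,0,0,0,255,0,0,0,0,255,0,0,0,0,255,0,0,-0.5,0,255,0,0,-1.5,0,255,0,0,-2,0,255,0,0,-2,0,255,0,0,0,0,255])

```text
clock: 25.5
eef_pos: [0.435, 0.3704, 0.0617]
tcp_rot: [-3.134, -0.023, -1.527]
ft_force: [0.4, 1.1, -0.9]
finger_gap: 0.695
```

```bash
python3 - <<'E'
from h import *
ob()
f,M=cam('wrist');save(f,'w18.png')
print(place(180))
plan([*(place(180)+[0,.1]),.2],-1.526,255,4)
E
```

```text
25.5 [0.435  0.3704 0.0617] [-3.134 -0.023 -1.527] F [ 0.4  1.1 -0.9] gap 0.695 q [ 0.59  0.53 -0.27  0.78 -0.02 -1.02]
[ 0.46479617 -0.03407356]
from [0.4344 0.37   0.0604] -1.527 n 9
[3.43, -0.2, -1.47, 0.0, 255, 3.43, -0.2, -1.47, 0.0, 255, 3.43, -0.2, -1.47, 0.0, 255, 3.43, -0.2, -1.47, 0.0, 255, 3.43, -0.2, -1.47, 0.0, 255, 3.43, -0.2, -1.47, 0.0, 255, 3.43, -0.2, -1.47, 0.0, 255, 3.43, -0.2, -1.47, 0.0, 255, 3.43, -0.2, -1.47, 0.0, 255]
```

View pics/w18.png

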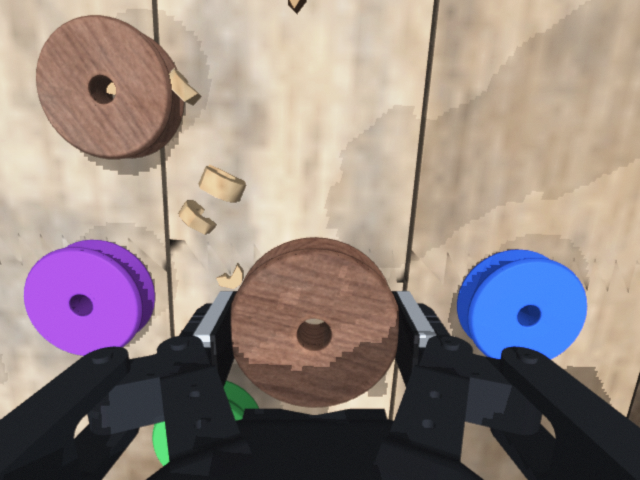

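Emit:
move_arm(commands=[0,0,-3,0,255,1,0,-3,0,255,3,-0.2,-3,0,255,3.5,-0.2,-3,0,255,3.5,-0.2,-2,0,255,3.5,-0.2,0,0,255,3.5,-0.2,0,0,255,3.5,-0.2,0,0,255,3.5,-0.2,0,0,255,3.5,-0.2,0,0,255,3,-0.2,0,0,255,0,0,0,0,255])

```text
clock: 26.75
eef_pos: [0.4627, 0.0468, 0.2025]
tcp_rot: [3.136, -0.029, -1.523]
ft_force: [0.3, 0.3, -0.7]
finger_gap: 0.697
```

```bash
python3 - <<'E'
from h import *
ob()
f,M=cam('wrist');save(f,'w19.png')
for t,z in [('front_place',.08),('left_front_place',.08),('nest0',.08)]:
    for r in arm.place_of('wrist',t):print(t,np.round(r['uv']),round(r['confidence'],2),ray(f,M,r['uv'],z).round(4))
plan([*place(180),.15],-1.526,255,2)
E
```

```text
26.75 [0.4627 0.0468 0.2025] [ 3.136 -0.029 -1.523] F [ 0.3  0.3 -0.7] gap 0.697 q [-0.04  0.2  -0.35  1.02 -0.03 -1.65]
front_place [322. 122.] 0.75 [ 0.4615 -0.035   0.08  ]
left_front_place [252. 239.] 0.65 [0.5083 0.0495 0.08  ]
nest0 [316. 124.] 0.97 [ 0.4652 -0.0336  0.08  ]
nest0 [ 38. 122.] 0.93 [ 0.6548 -0.0263  0.08  ]
nest0 [125. 240.] 0.86 [0.6014 0.054  0.08  ]
nest0 [248. 240.] 0.57 [0.5112 0.0498 0.08  ]
from [0.4623 0.0504 0.2028] -1.519 n 5
[1.66, 0.03, 1.1, 0.08, 255, 1.66, 0.03, 1.1, 0.08, 255, 1.66, 0.03, 1.1, 0.08, 255, 1.66, 0.02, 1.1, 0.08, 255, 1.66, 0.02, 1.1, 0.08, 255]
```

View pics/w19.png

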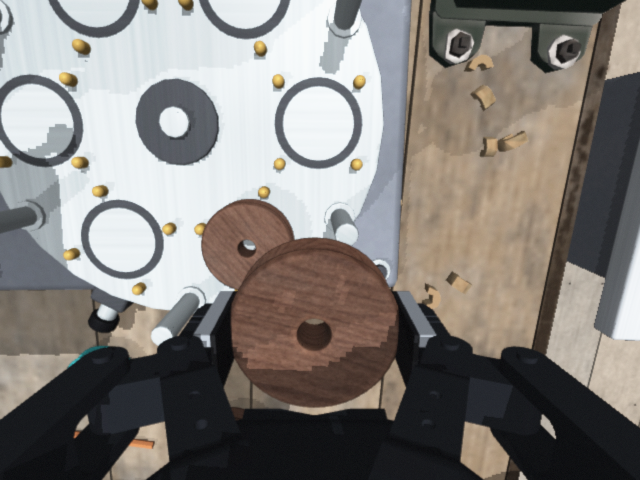

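Emit:
move_arm(commands=[1.6,0,1,0,255,1.6,0,1,0,255,1.6,0,1,0,255,1.6,0,1,0,255,1.6,0,1,0,255,0.4,0,0.5,0,255,0,0,0,0,255,0,0,0,0,255])

```text
clock: 27.75
eef_pos: [0.4669, -0.0286, 0.1471]
tcp_rot: [3.135, -0.026, -1.505]
ft_force: [-1.5, 0.2, -1.1]
finger_gap: 0.698
```

```bash
python3 - <<'E'
from h import *
ob()
plan([.463,-.035,.095],-1.526,255,1)
E
```

```text
27.75 [ 0.4669 -0.0286  0.1471] [ 3.135 -0.026 -1.505] F [-1.5  0.2 -1.1] gap 0.698 q [-0.2   0.26 -0.44  0.88 -0.03 -1.84]
from [ 0.4669 -0.0286  0.1471] -1.505 n 6
[0.08, 0.07, 0.87, 0.2, 255, 0.08, 0.07, 0.87, 0.2, 255, 0.08, 0.07, 0.87, 0.2, 255, 0.08, 0.07, 0.87, 0.2, 255, 0.08, 0.06, 0.87, 0.2, 255, 0.08, 0.06, 0.87, 0.2, 255]
```

Emit:
move_arm(commands=[0.2,0.1,0.9,0.4,255,0.2,0.1,0.9,0.4,255,0.1,0.1,0.9,0.4,255,0.1,0.1,0.9,0,255,0,0,0.9,0,255,0,0,0.7,0,255,0,0,0,0,255])

```text
clock: 28.45
eef_pos: [0.4626, -0.0346, 0.091]
tcp_rot: [3.136, -0.025, -1.526]
ft_force: [0.7, -0.1, -0.7]
finger_gap: 0.698
```

```bash
python3 - <<'E'
from h import *
ob()
plan([.463,-.035,.0785],-1.526,255,.5)
f,M=cam('wrist');save(f,'w20.png')
E
```

```text
28.45 [ 0.4626 -0.0346  0.091 ] [ 3.136 -0.025 -1.526] F [ 0.7 -0.1 -0.7] gap 0.698 q [-0.21  0.32 -0.53  0.73 -0.03 -1.83]
from [ 0.4626 -0.0346  0.091 ] -1.526 n 3
[0.0, -0.02, 0.42, 0.01, 255, 0.0, -0.02, 0.42, 0.01, 255, 0.0, -0.02, 0.42, 0.01, 255]
```

View pics/w20.png

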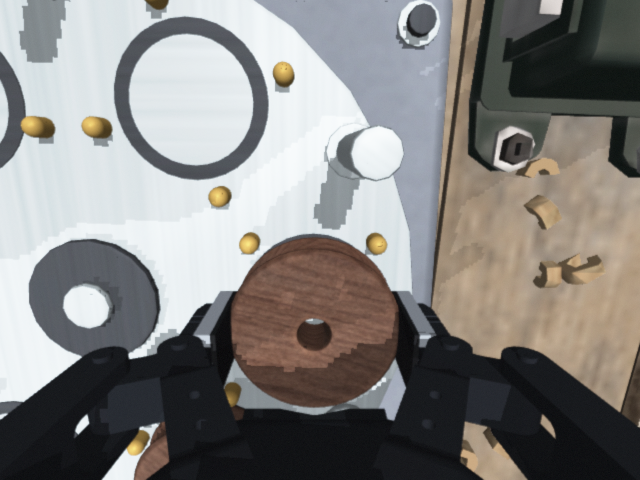

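Symmetric about the dowels (249 and 377, against 314). I'll lower it and release.

Emit:
move_arm(commands=[0,0,0.5,0,255,0,0,0.5,0,255,0,0,0.4,0,255,0,0,0.2,0,255,0,0,0,0,255])

```text
clock: 29.0
eef_pos: [0.464, -0.0354, 0.0793]
tcp_rot: [3.14, -0.027, -1.525]
ft_force: [0.0, 0.2, -1.7]
finger_gap: 0.696
```

```bash
python3 - <<'E'
from h import *
ob()
f,M=cam('wrist');save(f,'w21.png')
E
```

```text
29.0 [ 0.464  -0.0354  0.0793] [ 3.14  -0.027 -1.525] F [ 0.   0.2 -1.7] gap 0.696 q [-0.21  0.33 -0.54  0.69 -0.03 -1.83]
```

View pics/w21.png

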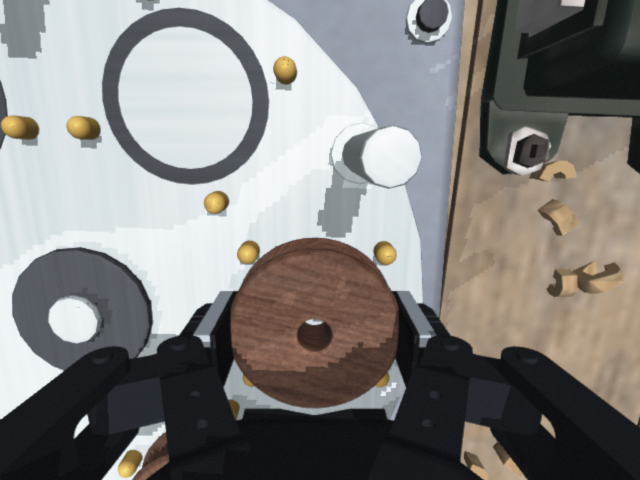

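Emit:
move_arm(commands=[0,0,0,0,0,0,0,0,0,0,0,0,0,0,0,0,0,0,0,0,0,0,0,0,0,0,0,-1.5,0,0,0,0,-3,0,0,0,0,-3,0,0,0,0,-3,0,0,0,0,-3,0,0,0,0,0,0,0])

```text
clock: 30.15
eef_pos: [0.4631, -0.0315, 0.2172]
tcp_rot: [3.137, -0.026, -1.525]
ft_force: [0.2, -0.8, 0.0]
finger_gap: 0.999
```

```bash
python3 - <<'E'
from h import *
ob()
f,M=cam('wrist');save(f,'w22.png');browns(f,M,(.4,.7,-.2,.12),.092,.112)
plan([.53,.27,.2],np.radians(150)+.045)
E
```

```text
30.15 [ 0.4631 -0.0315  0.2172] [ 3.137 -0.026 -1.525] F [ 0.2 -0.8  0. ] gap 0.999 q [-0.21  0.19 -0.33  1.05 -0.03 -1.82]
[2, 133, 27, 22, 449] circ 14.0 142.5 15.3 pos [ 0.6676 -0.0904  0.102 ] rgb [82. 87. 89.] zmed 0.102
[269, 192, 88, 85, 5704] circ 312.4 234.0 43.8 pos [ 0.465  -0.0361  0.102 ] rgb [123.  91.  77.] zmed 0.1026
[211, 303, 81, 74, 4688] circ 251.0 339.0 41.0 pos [0.5085 0.0484 0.102 ] rgb [78. 60. 52.] zmed 0.1026
[32, 306, 26, 23, 381] circ 45.0 315.4 13.2 pos [0.6633 0.0353 0.102 ] rgb [74. 78. 81.] zmed 0.1022
from [ 0.4623 -0.0314  0.2154] -1.525 n 18
[-1.66, -0.45, 0.04, 6.67, 0, -1.7, -0.26, 0.04, 6.67, 0, -1.72, -0.06, 0.04, 6.67, 0, -1.71, 0.14, 0.04, 6.67, 0, -1.68, 0.34, 0.04, 6.67, 0, -1.63, 0.53, 0.05, 6.67, 0, -1.56, 0.72, 0.05, 6.67, 0, -1.47, 0.89, 0.05, 6.67, 0, -1.35, 1.06, 0.06, 6.67, 0, -1.22, 1.21, 0.06, 6.67, 0, -1.07, 1.34, 0.07, 6.67, 0, -0.91, 1.46, 0.07, 6.67, 0, -0.73, 1.55, 0.08, 6.67, 0, -0.55, 1.63, 0.08, 6.67, 0, -0.36, 1.68, 0.09, 6.67, 0, -0.16, 1.71, 0.09, 6.67, 0, 0.04, 1.71, 0.1, 6.67, 0, 0.24, 1.7, 0.1, 6.67, 0]
```

View pics/w22.png

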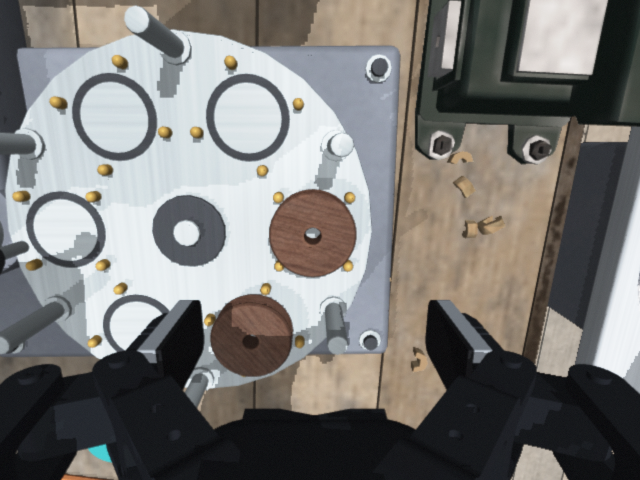

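Emit:
move_arm(commands=[-1.7,-0.4,0,6.7,0,-1.7,-0.3,0,6.7,0,-1.7,-0.1,0,6.7,0,-1.7,0.1,0,6.7,0,-1.7,0.3,0,6.7,0,-1.6,0.5,0,6.7,0,-1.6,0.7,0,6.7,0,-1.5,0.9,0,6.7,0,-1.4,1.1,0,6.7,0,-1.2,1.2,0,6.7,0,-1.1,1.3,0,6.7,0,-0.9,1.5,0,6.7,0])

```text
clock: 31.4
eef_pos: [0.5088, 0.174, 0.1932]
tcp_rot: [-3.118, -0.032, -2.988]
ft_force: [0.6, 0.6, 0.3]
finger_gap: 1.0
```

Emit:
move_arm(commands=[-0.7,1.6,0,6.6,0,-0.5,1.6,0,6.6,0,-0.3,1.7,0,6.6,0,-0.2,1.7,0,6.6,0,0,1.7,0,6.6,0,0.2,1.5,0,6.6,0,0,0,0,0,0])

```text
clock: 32.1
eef_pos: [0.5338, 0.2744, 0.1772]
tcp_rot: [-3.091, -0.019, 2.573]
ft_force: [-0.1, -0.7, -0.1]
finger_gap: 1.005
```

```bash
python3 - <<'E'
from h import *
ob()
f,M=cam('wrist');save(f,'w23.png');browns(f,M)
plan([.5385,.2838,.05],np.radians(150)+.045,0,2)
E
```

```text
32.1 [0.5338 0.2744 0.1772] [-3.091 -0.019  2.573] F [-0.1 -0.7 -0.1] gap 1.005 q [ 0.36  0.51  0.04  1.15 -0.02  0.93]
[494, 0, 93, 82, 6108] circ 542.0 34.0 51.0 pos [0.4985 0.4798 0.02  ] rgb [ 52. 136.  70.] zmed 0.0226
[341, 127, 16, 26, 350] circ 348.0 140.0 13.9 pos [0.4866 0.3265 0.02  ] rgb [204. 176. 137.] zmed 0.0192
[430, 133, 83, 82, 5160] circ 471.0 174.0 43.2 pos [0.5601 0.3938 0.02  ] rgb [101.  50. 146.] zmed 0.0227
[52, 182, 118, 137, 2655] circ 110.5 247.5 86.4 pos [0.4531 0.1082 0.02  ] rgb [112. 118. 127.] zmed 0.0206
[299, 186, 77, 75, 4419] circ 337.3 222.3 38.7 pos [0.5376 0.2852 0.02  ] rgb [143. 110.  95.] zmed 0.0227
[480, 209, 160, 161, 15128] circ 564.3 287.6 84.4 pos [0.6846 0.416  0.02  ] rgb [55. 51. 48.] zmed 0.017
[195, 351, 55, 55, 1072] circ 226.0 378.0 35.5 pos [0.6087 0.1194 0.02  ] rgb [ 91.  95. 104.] zmed 0.0215
[317, 351, 69, 59, 3198] circ 351.0 380.0 34.4 pos [0.6697 0.2184 0.02  ] rgb [ 87. 229. 232.] zmed 0.0228
from [0.5334 0.2735 0.1771] 2.577 n 7
[-0.02, 0.26, 1.81, -0.71, 0, -0.02, 0.26, 1.81, -0.71, 0, -0.02, 0.26, 1.8, -0.71, 0, -0.02, 0.26, 1.8, -0.71, 0, -0.03, 0.26, 1.8, -0.71, 0, -0.03, 0.26, 1.8, -0.71, 0, -0.03, 0.26, 1.8, -0.71, 0]
```

View pics/w23.png

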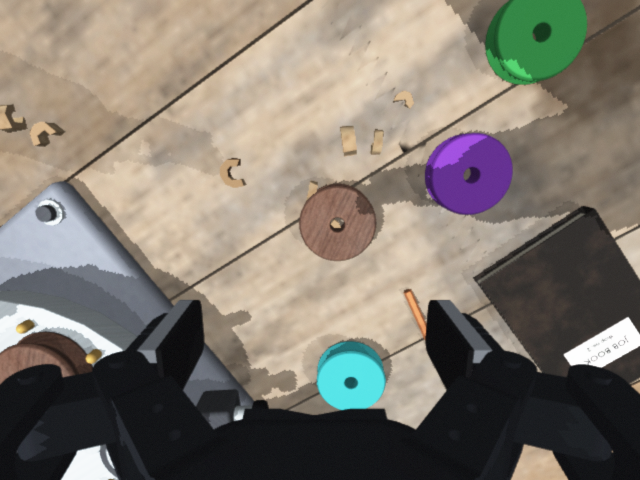

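Emit:
move_arm(commands=[0,0.3,-1.5,0,0,0,0.3,-1.5,0,0,0,0.3,-1.5,0,0,0,0,0,0,0,0,0,0,0,0,0,0.3,5,-1.5,0,0,0.3,5,-1.5,0,0,0.3,4,-1.5,0,0,0,0,0,0])

```text
clock: 33.05
eef_pos: [0.5336, 0.2785, 0.0732]
tcp_rot: [-3.086, -0.028, 2.676]
ft_force: [-0.3, -0.4, 0.2]
finger_gap: 1.001
```

```bash
cat >> h.py <<'E'
def lean():
    z=rot(arm.get_obs()['tcp_rot'])[:,2];print('lean',z[:2].round(4))
E
python3 - <<'E'
from h import *
ob();lean()
plan([.538,.2845,.03],np.radians(150)+.045,0,1)
E
```

```text
33.05 [0.5336 0.2785 0.0732] [-3.086 -0.028  2.676] F [-0.3 -0.4  0.2] gap 1.001 q [ 0.37  0.61 -0.09  0.94 -0.02  0.83]
lean [-0.0505 -0.0373]
from [0.5336 0.2785 0.0732] 2.676 n 5
[-0.05, 0.2, 0.85, 0.14, 0, -0.05, 0.2, 0.85, 0.14, 0, -0.05, 0.2, 0.85, 0.14, 0, -0.05, 0.2, 0.85, 0.14, 0, -0.05, 0.2, 0.85, 0.14, 0]
```

Emit:
move_arm(commands=[2.7,-3.7,-1,0,0,2.7,-3.7,-1,0,0,2.7,-3.7,-1,0,0,0,0,0,0,0,0,0,0,0,0])

```text
clock: 33.55
eef_pos: [0.4085, 0.2132, 0.1145]
tcp_rot: [-3.083, -0.03, 2.675]
ft_force: [0.3, -0.1, 0.6]
finger_gap: 1.001
```

```bash
python3 - <<'E'
from h import *
ob();lean()
plan([.538,.2845,.06],np.radians(150)+.045,0,1.5)
E
```

```text
33.55 [0.4085 0.2132 0.1145] [-3.083 -0.03   2.675] F [ 0.3 -0.1  0.6] gap 1.001 q [ 0.34  0.33 -0.44  0.87 -0.02  0.8 ]
lean [-0.0529 -0.0388]
from [0.4085 0.2132 0.1145] 2.675 n 11
[-0.77, 1.13, 0.41, 0.06, 0, -0.77, 1.14, 0.41, 0.06, 0, -0.77, 1.14, 0.41, 0.06, 0, -0.77, 1.14, 0.41, 0.06, 0, -0.77, 1.14, 0.41, 0.06, 0, -0.77, 1.14, 0.41, 0.06, 0, -0.77, 1.14, 0.41, 0.06, 0, -0.77, 1.14, 0.41, 0.06, 0, -0.76, 1.14, 0.41, 0.06, 0, -0.76, 1.14, 0.41, 0.06, 0, -0.76, 1.14, 0.41, 0.06, 0]
```

Emit:
move_arm(commands=[-0.8,1.2,0.4,0,0,-0.8,1.2,0.4,0,0,-0.8,1.2,0.4,0,0,-0.8,1.2,0.4,0,0,-0.8,1.2,0.4,0,0,-0.8,1.2,0.4,0,0,-0.8,1.2,0.4,0,0,-0.8,1.2,0.4,0,0,-0.7,1.2,0.4,0,0,-0.7,1.2,0.4,0,0,0,0,0,0,0])

```text
clock: 34.65
eef_pos: [0.5488, 0.2905, 0.0728]
tcp_rot: [-3.095, -0.018, 2.674]
ft_force: [-0.7, -0.0, 0.7]
finger_gap: 0.999
```

```bash
python3 - <<'E'
from h import *
ob();lean()
plan([.538,.2845,.03],np.radians(150)+.045,0,1)
E
```

```text
34.65 [0.5488 0.2905 0.0728] [-3.095 -0.018  2.674] F [-0.7 -0.   0.7] gap 0.999 q [ 0.38  0.63 -0.05  0.94 -0.02  0.85]
lean [-0.0371 -0.0333]
from [0.5488 0.2905 0.0728] 2.674 n 5
[0.12, -0.16, 0.87, 0.12, 0, 0.12, -0.17, 0.87, 0.12, 0, 0.12, -0.17, 0.87, 0.12, 0, 0.12, -0.17, 0.87, 0.12, 0, 0.12, -0.17, 0.87, 0.12, 0]
```

Emit:
move_arm(commands=[2.7,-3.7,-1,0,0,2.7,-3.7,-1,0,0,2.7,-3.7,-1,0,0,0,0,0,0,0,-0.8,1.2,0.3,0,0,-0.8,1.2,0.3,0,0,-0.8,1.2,0.3,0,0,-0.8,1.2,0.3,0,0,-0.8,1.2,0.3,0,0,-0.8,1.2,0.3,0,0,-0.8,1.2,0.3,0,0,-0.8,1.2,0.3,0,0])

```text
clock: 35.85
eef_pos: [0.5394, 0.2899, 0.0796]
tcp_rot: [-3.101, -0.012, 2.673]
ft_force: [-0.5, 0.2, -0.0]
finger_gap: 1.0
```

Emit:
move_arm(commands=[2.7,-3.7,-1,0,0,2.7,-3.7,0,0,0,2.7,-3.7,0,0,0,0,0,0,0,0,-0.8,1.2,0.3,0,0,-0.8,1.2,0.3,0,0,-0.8,1.2,0.3,0,0,-0.8,1.2,0.3,0,0,-0.8,1.2,0.3,0,0,-0.8,1.2,0.3,0,0,-0.8,1.2,0.3,0,0,-0.8,1.2,0.3,0,0])

```text
clock: 37.05
eef_pos: [0.5472, 0.2981, 0.0563]
tcp_rot: [-3.111, -0.005, 2.673]
ft_force: [0.7, -0.9, 0.5]
finger_gap: 1.001
```

```bash
python3 - <<'E'
from h import *
ob();lean()
plan([.538,.2845,.03],np.radians(150)+.045,0,1)
E
```

```text
37.05 [0.5472 0.2981 0.0563] [-3.111 -0.005  2.673] F [ 0.7 -0.9  0.5] gap 1.001 q [ 0.39  0.63 -0.09  0.88 -0.02  0.86]
lean [-0.0182 -0.0254]
from [0.5472 0.2981 0.0563] 2.673 n 4
[0.05, -0.39, 0.67, 0.14, 0, 0.05, -0.39, 0.67, 0.14, 0, 0.05, -0.39, 0.67, 0.14, 0, 0.04, -0.39, 0.67, 0.14, 0]
```

```bash
python3 - <<'E'
from h import *
f,M=cam('wrist');save(f,'w24.png');browns(f,M)
E
```

```text
[573, 0, 67, 71, 3880] circ 606.5 35.0 47.8 pos [0.5057 0.457  0.02  ] rgb [ 53. 138.  71.] zmed 0.0225
[301, 115, 25, 44, 985] circ 313.0 137.0 24.2 pos [0.4864 0.3271 0.02  ] rgb [211. 182. 142.] zmed 0.0193
[351, 128, 20, 35, 513] circ 360.1 144.6 17.9 pos [0.4993 0.3451 0.02  ] rgb [203. 177. 137.] zmed 0.0169
[439, 147, 134, 130, 13269] circ 505.3 211.2 70.1 pos [0.5588 0.3939 0.02  ] rgb [104.  51. 150.] zmed 0.0227
[224, 209, 123, 118, 11112] circ 284.1 261.7 66.2 pos [0.5341 0.2863 0.02  ] rgb [133. 101.  87.] zmed 0.0227
[532, 307, 108, 86, 4332] circ 593.3 349.5 62.4 pos [0.6498 0.4101 0.02  ] rgb [54. 51. 48.] zmed 0.0169
[0, 351, 16, 32, 303] circ 0.5 366.5 15.5 pos [0.5177 0.1127 0.02  ] rgb [87. 91. 98.] zmed 0.0172
[538, 448, 29, 32, 379] circ 552.0 463.5 20.9 pos [0.7125 0.3681 0.02  ] rgb [67. 59. 54.] zmed 0.0169
[63, 450, 50, 30, 891] circ 87.5 474.1 25.0 pos [0.6016 0.1126 0.02  ] rgb [100. 105. 114.] zmed 0.0197
```

View pics/w24.png

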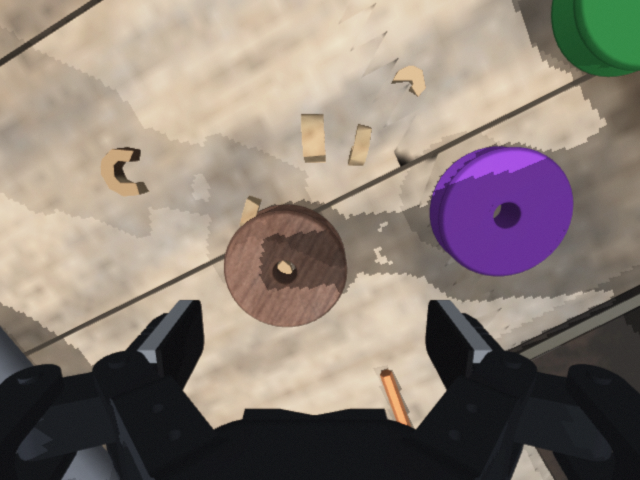

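```bash
python3 - <<'E'
from h import *
f,M=cam('wrist')
print(ray(f,M,(285,270),.022), ray(f,M,(286,266),.022))
plan([.5375,.2855,.03],np.radians(150)+.045,0,.7)
E
```

```text
[0.539761   0.28635629 0.022     ] [0.53810727 0.28781075 0.022     ]
from [0.5477 0.2983 0.0559] 2.673 n 5
[0.06, -0.3, 0.53, 0.11, 0, 0.06, -0.3, 0.53, 0.11, 0, 0.06, -0.3, 0.53, 0.11, 0, 0.06, -0.3, 0.53, 0.11, 0, 0.06, -0.3, 0.53, 0.11, 0]
```

Emit:
move_arm(commands=[0,-0.5,0.2,0,0,0,-0.5,0.2,0,0,0,-0.4,0.3,0,0,0,0,0.6,0,0,0,0,0.6,0,0,0,0,0.6,0,0,0,0,0,0,0])

```text
clock: 37.85
eef_pos: [0.5416, 0.2844, 0.0285]
tcp_rot: [-3.111, -0.004, 2.672]
ft_force: [-0.1, 0.5, -1.1]
finger_gap: 1.003
```

```bash
python3 - <<'E'
from h import *
ob();lean()
f,M=cam('wrist');save(f,'w25.png')
plan([.538,.286,-.003],np.radians(150)+.045,0,.8)
E
```

```text
37.85 [0.5416 0.2844 0.0285] [-3.111 -0.004  2.672] F [-0.1  0.5 -1.1] gap 1.003 q [ 0.37  0.65 -0.15  0.8  -0.02  0.84]
lean [-0.0175 -0.0252]
from [0.5418 0.2845 0.0289] 2.673 n 5
[0.08, 0.01, 0.64, 0.11, 0, 0.08, 0.01, 0.64, 0.11, 0, 0.08, 0.01, 0.64, 0.11, 0, 0.08, 0.01, 0.64, 0.11, 0, 0.08, 0.01, 0.64, 0.11, 0]
```

View pics/w25.png

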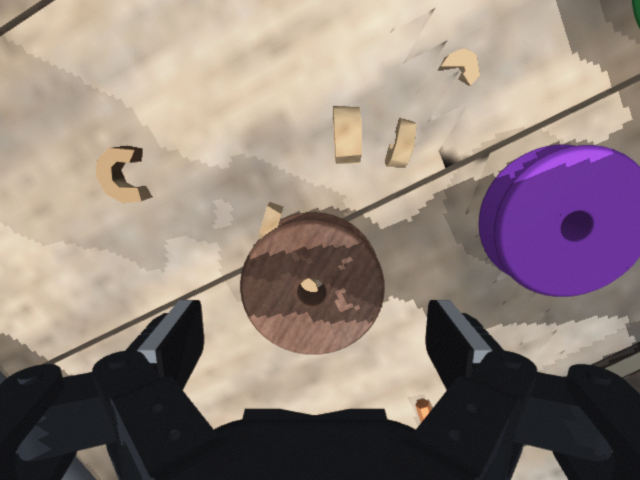

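Emit:
move_arm(commands=[0.1,0,0.7,0,0,0.1,0,0.7,0,0,0.1,0,0.7,0,0,0.1,0,0.6,0,0,0,0,0.4,0,0,0,0,0,0,0])

```text
clock: 38.5
eef_pos: [0.5372, 0.286, -0.0049]
tcp_rot: [-3.112, -0.004, 2.673]
ft_force: [-0.1, 0.0, 0.8]
finger_gap: 1.0
```

```bash
python3 - <<'E'
from h import *
ob();lean()
f,M=cam('wrist');save(f,'w26.png')
E
```

```text
38.5 [ 0.5372  0.286  -0.0049] [-3.112 -0.004  2.673] F [-0.1  0.   0.8] gap 1.0 q [ 0.38  0.68 -0.19  0.73 -0.02  0.85]
lean [-0.0171 -0.0249]
```

View pics/w26.png

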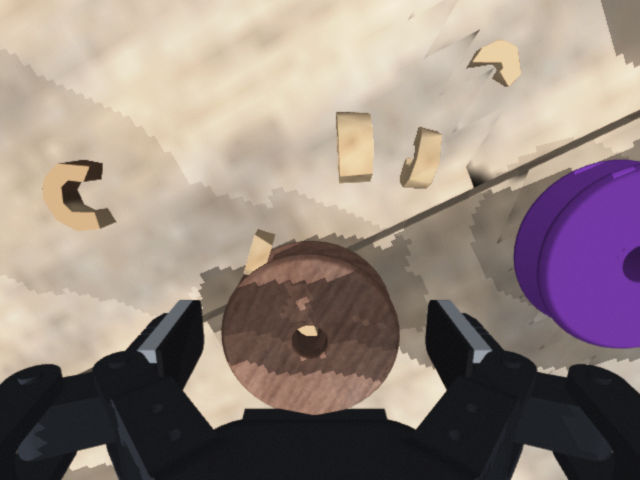

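Emit:
move_arm(commands=[-0.1,-0.1,-0.2,0,0,0,0,0,0,255,0,0,0,0,255,0,0,0,0,255,0,0,0,0,255,0,0,0,0,255,0,0,0,0,255,0,0,-0.5,0,255,0,0,-1.5,0,255,0,0,-1.5,0,255,0,0,-1.5,0,255,0,0,0,0,255])

```text
clock: 39.75
eef_pos: [0.5392, 0.2859, 0.0511]
tcp_rot: [-3.112, -0.003, 2.673]
ft_force: [0.5, -0.1, -1.3]
finger_gap: 0.694
```

```bash
python3 - <<'E'
from h import *
ob();lean()
f,M=cam('wrist');save(f,'w27.png')
print(place(240))
plan([.45,.15,.2],None,255,2)
E
```

```text
39.75 [0.5392 0.2859 0.0511] [-3.112e+00 -3.000e-03  2.673e+00] F [ 0.5 -0.1 -1.3] gap 0.694 q [ 0.38  0.62 -0.14  0.84 -0.02  0.85]
lean [-0.0161 -0.0246]
[ 0.51594909 -0.11412591]
from [0.5386 0.2856 0.05  ] 2.673 n 12
[0.15, -1.38, -1.21, 0.0, 255, 0.15, -1.38, -1.21, 0.0, 255, 0.15, -1.38, -1.21, 0.0, 255, 0.15, -1.38, -1.21, 0.0, 255, 0.15, -1.38, -1.21, 0.0, 255, 0.15, -1.38, -1.21, 0.0, 255, 0.15, -1.38, -1.21, 0.0, 255, 0.15, -1.38, -1.21, 0.0, 255, 0.15, -1.38, -1.21, 0.0, 255, 0.15, -1.38, -1.21, 0.0, 255, 0.15, -1.38, -1.21, 0.0, 255, 0.15, -1.38, -1.21, 0.0, 255]
```

View pics/w27.png

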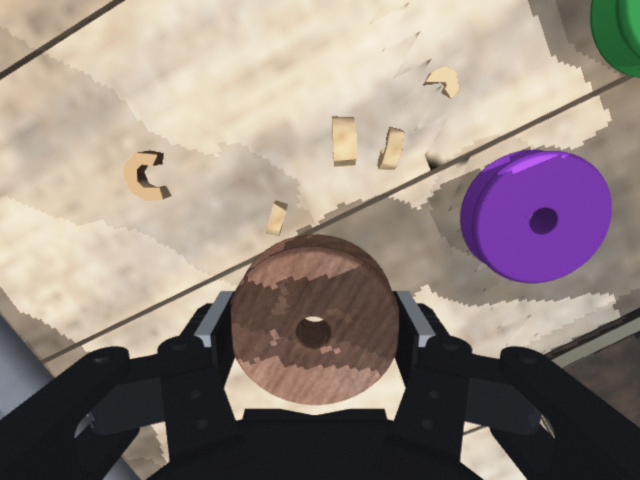

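Emit:
move_arm(commands=[0,0,-2,0,255,0.2,-1.4,-2,0,255,0.2,-2,-2,0,255,0.3,-2.5,-2,0,255,0.3,-2.5,-2,0,255,0.3,-2.5,-2,0,255,0.3,-2.5,-2,0,255,0,-3,-1,0,255,0,-3,-1,0,255,0,-3,0,0,255,0,-3,0,0,255,0,0,0,0,255])

```text
clock: 41.0
eef_pos: [0.4036, 0.0622, 0.2149]
tcp_rot: [-3.102, -0.012, 2.675]
ft_force: [-1.1, 0.7, -1.3]
finger_gap: 0.694
```

```bash
python3 - <<'E'
from h import *
ob();lean()
plan([.45,-.06,.21],None,255,3)
E
```

```text
41.0 [0.4036 0.0622 0.2149] [-3.102 -0.012  2.675] F [-1.1  0.7 -1.3] gap 0.694 q [-0.    0.11 -0.43  1.06 -0.03  0.46]
lean [-0.0288 -0.0295]
from [0.4036 0.0622 0.2149] 2.675 n 5
[-1.93, -1.76, 0.14, 0.0, 255, -1.93, -1.76, 0.14, 0.0, 255, -1.93, -1.76, 0.14, 0.0, 255, -1.93, -1.76, 0.14, 0.0, 255, -1.93, -1.76, 0.14, 0.0, 255]
```

```bash
python3 - <<'E'
from h import *
plan([.43,-.05,.21],np.radians(150)+.045,255,2)
plan([.535,-.125,.19],np.radians(150)+.045,255,1.6)
E
```

```text
from [0.4036 0.0622 0.2149] 2.675 n 6
[-1.24, -1.47, 0.12, 0.11, 255, -1.24, -1.47, 0.12, 0.11, 255, -1.24, -1.46, 0.12, 0.11, 255, -1.24, -1.46, 0.12, 0.11, 255, -1.25, -1.46, 0.12, 0.11, 255, -1.25, -1.46, 0.12, 0.11, 255]
from [0.4036 0.0622 0.2149] 2.675 n 15
[-1.35, -0.71, 0.18, 0.05, 255, -1.35, -0.71, 0.18, 0.05, 255, -1.35, -0.71, 0.18, 0.05, 255, -1.35, -0.71, 0.18, 0.05, 255, -1.35, -0.71, 0.18, 0.05, 255, -1.35, -0.71, 0.18, 0.05, 255, -1.35, -0.71, 0.18, 0.05, 255, -1.35, -0.71, 0.18, 0.05, 255, -1.35, -0.71, 0.18, 0.05, 255, -1.35, -0.7, 0.18, 0.05, 255, -1.35, -0.7, 0.18, 0.05, 255, -1.35, -0.7, 0.18, 0.05, 255, -1.35, -0.7, 0.18, 0.05, 255, -1.35, -0.7, 0.18, 0.05, 255, -1.35, -0.7, 0.18, 0.05, 255]
```

Emit:
move_arm(commands=[-1.2,-1.5,0,0.1,255,-1.2,-1.5,0,0.1,255,-1.2,-1.5,0,0.1,255,-1.2,-1.5,0,0.1,255,-1.3,-1.2,0,0.1,255,-1.3,-1,0,0.1,255,-1.3,-0.8,0,0.1,255,-1.3,-0.8,0,0,255,-1.3,-0.8,0,0,255,-1.3,-0.8,0,0,255,0,0,0,0,255])

```text
clock: 42.1
eef_pos: [0.4676, -0.1018, 0.212]
tcp_rot: [-3.103, -0.018, 2.663]
ft_force: [0.4, -0.9, -1.3]
finger_gap: 0.695
```

```bash
python3 - <<'E'
from h import *
ob();lean()
f,M=cam('wrist');save(f,'w28.png')
plan([.535,-.125,.19],np.radians(150)+.045,255,1.6)
E
```

```text
42.1 [ 0.4676 -0.1018  0.212 ] [-3.103 -0.018  2.663] F [ 0.4 -0.9 -1.3] gap 0.695 q [-0.34  0.24 -0.28  1.08 -0.04  0.14]
lean [-0.0335 -0.0261]
from [ 0.4669 -0.101   0.212 ] 2.663 n 5
[-1.44, 0.22, 0.41, 0.01, 255, -1.44, 0.22, 0.41, 0.01, 255, -1.44, 0.22, 0.41, 0.01, 255, -1.44, 0.22, 0.41, 0.01, 255, -1.44, 0.22, 0.41, 0.01, 255]
```

View pics/w28.png

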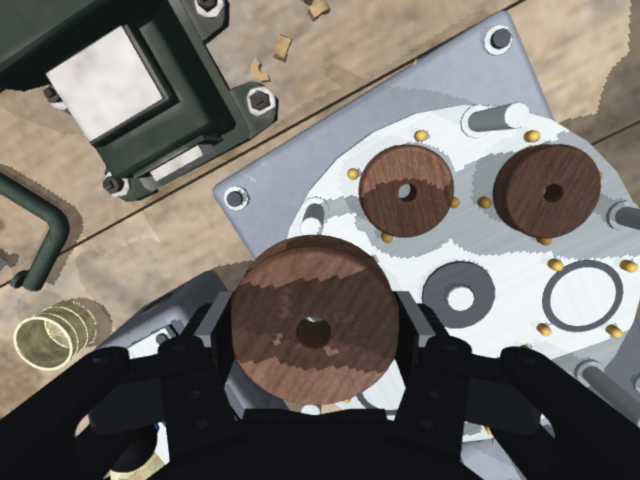

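Emit:
move_arm(commands=[-1.4,0.2,0.4,0,255,-1.4,0.2,0.4,0,255,-1.4,0.2,0.4,0,255,-1.4,0.2,0.4,0,255,-1.4,0.2,0.4,0,255,0,0,0,0,255,0,0,0,0,255])

```text
clock: 42.85
eef_pos: [0.5364, -0.1243, 0.1881]
tcp_rot: [-3.104, -0.021, 2.665]
ft_force: [-0.5, -0.1, -0.3]
finger_gap: 0.696
```

```bash
python3 - <<'E'
from h import *
ob();lean()
f,M=cam('wrist');save(f,'w29.png')
for r in arm.place_of('wrist','nest0'):print(np.round(r['uv']),round(r['confidence'],2),ray(f,M,r['uv'],.08).round(4))
print(proj(f,M,[*place(240),.08]))
E
```

```text
42.85 [ 0.5364 -0.1243  0.1881] [-3.104 -0.021  2.665] F [-0.5 -0.1 -0.3] gap 0.696 q [-0.34  0.39 -0.13  1.08 -0.03  0.14]
lean [-0.0363 -0.0239]
[517. 324.] 0.93 [ 0.6558 -0.0256  0.08  ]
[398.  75.] 0.87 [ 0.4636 -0.033   0.08  ]
[608. 209.] 0.77 [0.6036 0.056  0.08  ]
[320. 206.] 0.58 [ 0.515  -0.1135  0.08  ]
[402.  76.] 0.41 [ 0.4654 -0.0308  0.08  ]
[319.7760283  207.96987833]
```

View pics/w29.png

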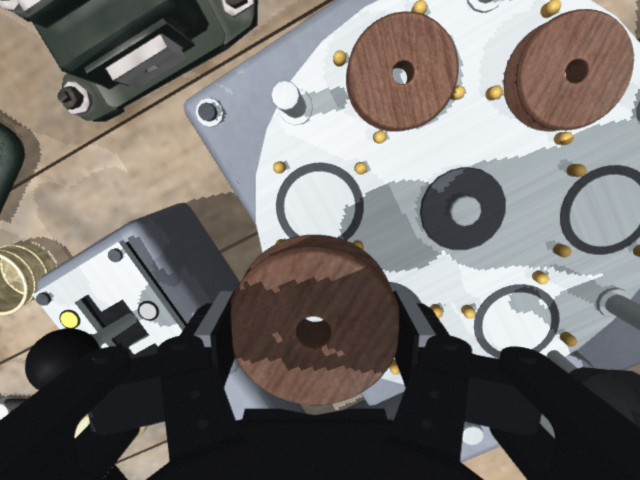

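```bash
python3 - <<'E'
from h import *
plan([.5155,-.1125,.105],np.radians(150)+.045,255,1.2)
E
```

```text
from [ 0.5361 -0.1243  0.1884] 2.665 n 8
[0.27, 0.05, 1.05, 0.01, 255, 0.27, 0.05, 1.05, 0.01, 255, 0.27, 0.05, 1.05, 0.01, 255, 0.27, 0.05, 1.05, 0.01, 255, 0.27, 0.05, 1.05, 0.01, 255, 0.27, 0.05, 1.05, 0.01, 255, 0.27, 0.05, 1.05, 0.01, 255, 0.27, 0.05, 1.05, 0.01, 255]
```

Emit:
move_arm(commands=[0.6,0.1,0.9,0,255,0.6,0.1,0.9,0,255,0.6,0.1,0.9,0,255,0.4,0.1,1,0,255,0,0,1,0,255,0,0,1,0,255,0,0,1,0,255,0,0,1,0,255,0,0,0,0,255])

```text
clock: 43.85
eef_pos: [0.5134, -0.1114, 0.1077]
tcp_rot: [-3.104, -0.019, 2.665]
ft_force: [-0.7, -0.3, -0.7]
finger_gap: 0.693
```

```bash
python3 - <<'E'
from h import *
ob();lean()
plan([.5155,-.1125,.091],np.radians(150)+.045,255,.6)
E
```

```text
43.85 [ 0.5134 -0.1114  0.1077] [-3.104 -0.019  2.665] F [-0.7 -0.3 -0.7] gap 0.693 q [-0.33  0.42 -0.32  0.86 -0.03  0.14]
lean [-0.0346 -0.0246]
from [ 0.5134 -0.1114  0.1077] 2.665 n 3
[-0.09, 0.02, 0.55, 0.05, 255, -0.09, 0.02, 0.55, 0.05, 255, -0.09, 0.02, 0.55, 0.05, 255]
```

Emit:
move_arm(commands=[-0.2,0,0.5,0,255,-0.1,0,0.6,0,255,0,0,0.5,0,255,0,0,0,0,255])

```text
clock: 44.25
eef_pos: [0.5164, -0.1137, 0.0904]
tcp_rot: [-3.104, -0.019, 2.665]
ft_force: [0.3, 0.4, -0.7]
finger_gap: 0.692
```

```bash
python3 - <<'E'
from h import *
ob();lean()
f,M=cam('wrist');save(f,'w30.png')
plan([.5155,-.1125,.079],np.radians(150)+.045,255,.6)
E
```

```text
44.25 [ 0.5164 -0.1137  0.0904] [-3.104 -0.019  2.665] F [ 0.3  0.4 -0.7] gap 0.692 q [-0.33  0.44 -0.33  0.82 -0.03  0.14]
lean [-0.0338 -0.0249]
from [ 0.5166 -0.1138  0.0908] 2.665 n 2
[0.07, 0.05, 0.59, 0.06, 255, 0.07, 0.05, 0.59, 0.06, 255]
```

View pics/w30.png

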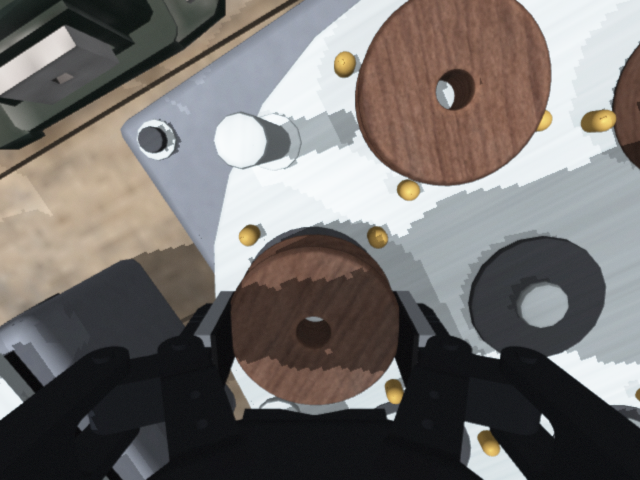

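Emit:
move_arm(commands=[0.2,0,0.3,0,255,0,0,0.5,0,255,0,0,0.4,0,255,0,0,0,0,255])

```text
clock: 44.7
eef_pos: [0.515, -0.1133, 0.0789]
tcp_rot: [-3.104, -0.016, 2.665]
ft_force: [-0.4, 0.5, 2.3]
finger_gap: 0.694
```

```bash
python3 - <<'E'
from h import *
ob();lean()
f,M=cam('wrist');save(f,'w31.png')
E
```

```text
44.7 [ 0.515  -0.1133  0.0789] [-3.104 -0.016  2.665] F [-0.4  0.5  2.3] gap 0.694 q [-0.33  0.45 -0.35  0.79 -0.03  0.14]
lean [-0.0315 -0.0257]
```

View pics/w31.png

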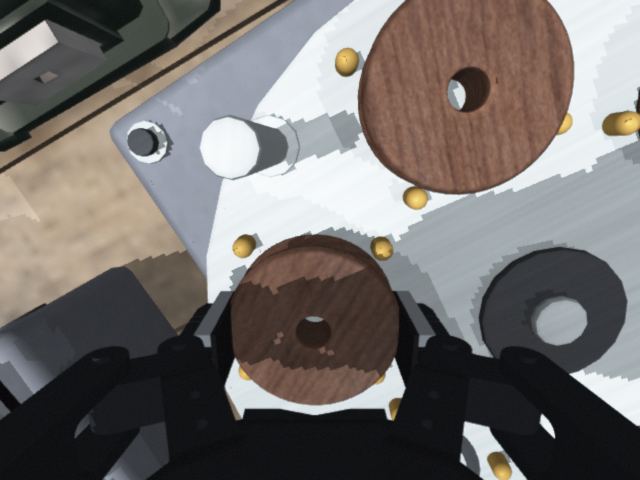

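In the nest with slight contact. I'll release and rise.

Emit:
move_arm(commands=[0,0,0,0,0,0,0,0,0,0,0,0,0,0,0,0,0,0,0,0,0,0,0,0,0,0,0,-1.5,0,0,0,0,-2.5,0,0,0,0,-2.5,0,0,0,0,-2.5,0,0,0,0,-2.5,0,0,0,0,0,0,0])

```text
clock: 45.85
eef_pos: [0.5178, -0.1099, 0.197]
tcp_rot: [-3.104, -0.019, 2.665]
ft_force: [-0.2, -0.3, 0.9]
finger_gap: 0.998
```

```bash
python3 - <<'E'
from h import *
ob();lean()
f,M=cam('wrist');save(f,'w32.png');browns(f,M,(.4,.7,-.2,.12),.092,.112)
for d in (150,210,270): print(d,place(d,.128).round(4),proj(f,M,[*place(d,.128),.14]).round())
E
```

```text
45.85 [ 0.5178 -0.1099  0.197 ] [-3.104 -0.019  2.665] F [-0.2 -0.3  0.9] gap 0.998 q [-0.33  0.34 -0.17  1.08 -0.03  0.15]
lean [-0.0339 -0.0248]
[463, 20, 23, 28, 348] circ 473.3 33.7 13.8 pos [0.4462 0.0252 0.102 ] rgb [110.  116.5 119. ] zmed 0.1021
[497, 59, 110, 111, 9206] circ 551.5 113.5 59.1 pos [0.5078 0.0501 0.102 ] rgb [131. 100.  86.] zmed 0.1026
[339, 60, 104, 109, 8632] circ 391.0 114.5 55.1 pos [ 0.4646 -0.0343  0.102 ] rgb [132.  98.  83.] zmed 0.1026
[268, 197, 94, 91, 6594] circ 314.2 242.2 47.3 pos [ 0.5145 -0.1123  0.102 ] rgb [117.  89.  76.] zmed 0.1027
[592, 323, 31, 28, 495] circ 606.4 335.1 15.6 pos [0.6632 0.0365 0.102 ] rgb [79. 84. 86.] zmed 0.1018
150 [0.4461 0.0291] [511.   6.]
210 [ 0.4518 -0.0987] [280. 146.]
270 [ 0.5655 -0.1577] [284. 363.]
```

View pics/w32.png

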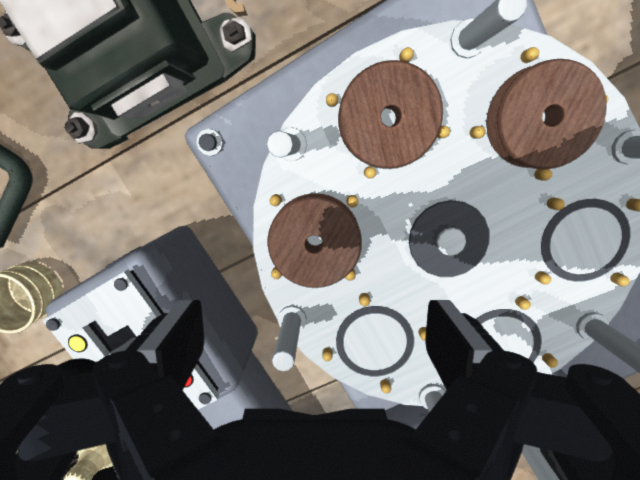

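```bash
python3 - <<'E'
from h import *
plan([.452,-.0975,.19],np.radians(210)+.045,0,3)
E
```

```text
from [ 0.517  -0.1097  0.1954] 2.665 n 9
[0.7, -0.21, 0.08, -6.65, 0, 0.72, -0.12, 0.08, -6.65, 0, 0.73, -0.04, 0.08, -6.65, 0, 0.73, 0.05, 0.07, -6.65, 0, 0.72, 0.13, 0.07, -6.65, 0, 0.7, 0.21, 0.07, -6.65, 0, 0.67, 0.29, 0.06, -6.65, 0, 0.64, 0.37, 0.06, -6.65, 0, 0.59, 0.44, 0.06, -6.65, 0]
```

Emit:
move_arm(commands=[0.7,-0.2,0,-6.7,0,0.7,-0.1,0,-6.7,0,0.7,0,0,-6.7,0,0.7,0.1,0,-6.7,0,0.7,0.1,0,-6.7,0,0.7,0.2,0,-6.7,0,0.7,0.3,0,-6.7,0,0.6,0.4,0,-6.7,0,0.6,0.4,0,-6.4,0,0,0,0,0,0])

```text
clock: 46.9
eef_pos: [0.4454, -0.0957, 0.1878]
tcp_rot: [3.129, -0.052, -2.528]
ft_force: [0.6, -0.5, 1.2]
finger_gap: 0.998
```

```bash
python3 - <<'E'
from h import *
ob();lean()
f,M=cam('wrist');save(f,'w33.png')
print(proj(f,M,[*place(210,.128),.14]).round(), ray(f,M,proj(f,M,[*place(210,.128),.14]),.14))
plan([.452,-.0975,.15],np.radians(210)+.045,0,1)
E
```

```text
46.9 [ 0.4454 -0.0957  0.1878] [ 3.129 -0.052 -2.528] F [ 0.6 -0.5  1.2] gap 0.998 q [-0.35  0.23 -0.36  1.02 -0.04 -0.96]
lean [-0.0494 -0.0194]
[303. 277.] [ 0.45183999 -0.09872183  0.14      ]
from [ 0.4459 -0.0958  0.1878] -2.532 n 4
[-0.15, -0.13, 0.94, 0.59, 0, -0.15, -0.13, 0.94, 0.59, 0, -0.15, -0.13, 0.94, 0.59, 0, -0.15, -0.13, 0.94, 0.59, 0]
```

View pics/w33.png

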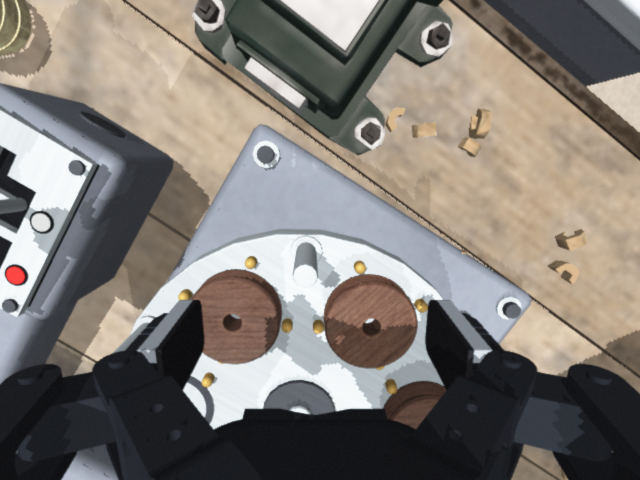

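Emit:
move_arm(commands=[-0.3,-0.3,1,0.6,0,-0.2,-0.2,1,0.6,0,-0.2,0,1,0.6,0,0,0,1,0.6,0,0,0,1,0,0,0,0,1,0,0,0,0,1,0,0,0,0,0.5,0,0,0,0,0,0,0])

```text
clock: 47.85
eef_pos: [0.451, -0.0973, 0.1032]
tcp_rot: [3.13, -0.054, -2.586]
ft_force: [-0.3, 0.7, -0.0]
finger_gap: 1.0
```

```bash
python3 - <<'E'
from h import *
ob();lean()
f,M=cam('wrist');save(f,'w34.png')
plan([.452,-.0975,.113],np.radians(210)+.045,0,1)
E
```

```text
47.85 [ 0.451  -0.0973  0.1032] [ 3.13  -0.054 -2.586] F [-0.3  0.7 -0. ] gap 1.0 q [-0.35  0.33 -0.47  0.81 -0.03 -0.9 ]
lean [-0.0521 -0.0183]
from [ 0.4511 -0.0974  0.1036] -2.586 n 1
[-0.02, -0.04, -0.94, -0.75, 0]
```

View pics/w34.png

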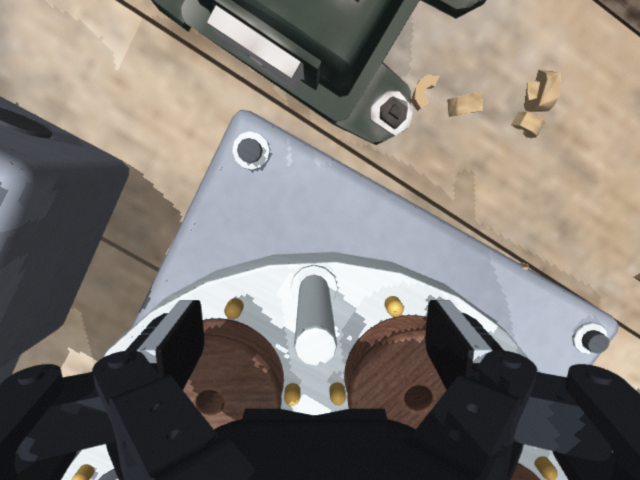

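Emit:
move_arm(commands=[0,0,-0.9,-0.7,0,0,0,0,0,195,0,0,0,0,195,0,0,0,0,195,0,0,0,0,195,0,0,0,0,195,0,0,0,0,195,0,0,0,0,195])

```text
clock: 48.7
eef_pos: [0.4531, -0.0977, 0.1152]
tcp_rot: [3.132, -0.051, -2.573]
ft_force: [-0.2, -0.7, -0.4]
finger_gap: 0.233
```

```bash
python3 - <<'E'
from h import *
ob();lean()
f,M=cam('wrist');save(f,'w35.png')
E
```

```text
48.7 [ 0.4531 -0.0977  0.1152] [ 3.132 -0.051 -2.573] F [-0.2 -0.7 -0.4] gap 0.233 q [-0.35  0.31 -0.45  0.84 -0.03 -0.91]
lean [-0.0482 -0.0197]
```

View pics/w35.png

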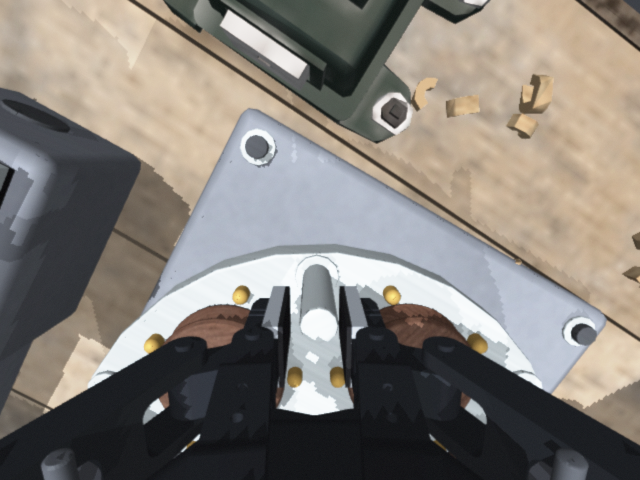

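```bash
cat >> h.py <<'E'
def arc():
    o=arm.get_obs();d=o['eef_pos'][:2]-AX;a=np.degrees(np.arctan2(d[1],d[0])-YW)%360
    T=rot(o['tcp_rot']);y=np.degrees(np.arctan2(T[1,0],T[0,0])-YW)%360
    print('angle',round(a,1),'r',round(np.linalg.norm(d)*1e3,1),'yaw-ang',round(y-a,1),'z',o['eef_pos'][2].round(4),'F',o['ft_force'].round(1),'gap',round(o['finger_gap'],3));lean()
E
python3 -c "
from h import *
arc()"
```

```text
angle 209.9 r 126.4 yaw-ang 0.1 z 0.1153 F [-0.1  0.3  0.5] gap 0.236
lean [-0.0482 -0.0197]
```

Emit:
move_arm(commands=[0,1.1,0,4,195,0,1.1,0,5,195,-0.1,1.1,0,5,195,0,1.1,0,5,195,0,0,0,0,195])

```text
clock: 49.25
eef_pos: [0.4395, -0.0661, 0.1158]
tcp_rot: [-3.113, -0.048, -2.924]
ft_force: [1.0, -0.7, -0.1]
finger_gap: 0.234
```

```bash
python3 - <<'E'
from h import *
arc()
f,M=cam('wrist');save(f,'w36.png')
E
```

```text
angle 194.2 r 125.5 yaw-ang -4.3 z 0.1158 F [ 1.  -0.7 -0.1] gap 0.234
lean [-0.0409 -0.0388]
```

View pics/w36.png

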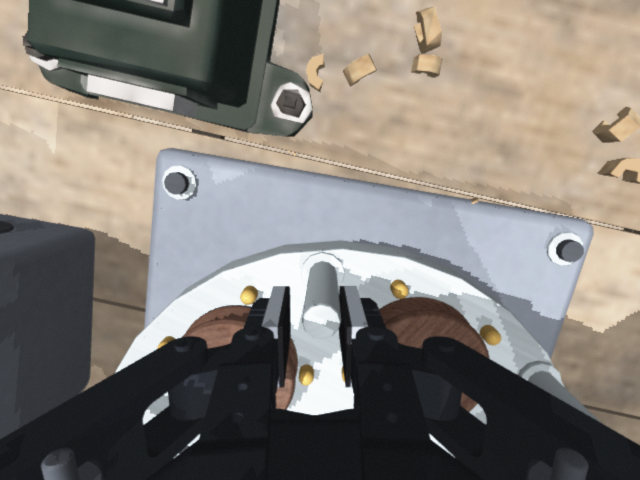

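Emit:
move_arm(commands=[0,1.3,0,4,195,0,1.3,0,4,195,0,1.3,0,5,195,0,1.2,0,5,195,0,1.2,0,5,195,0,0,0,0,195])

```text
clock: 49.9
eef_pos: [0.437, -0.0099, 0.1151]
tcp_rot: [-3.083, -0.029, 2.955]
ft_force: [0.8, 11.1, -1.8]
finger_gap: 0.239
```

```bash
python3 - <<'E'
from h import *
arc()
f,M=cam('wrist');save(f,'w37.png')
E
```

```text
angle 168.2 r 124.3 yaw-ang -1.5 z 0.1151 F [ 0.8 11.1 -1.8] gap 0.239
lean [-0.0391 -0.0518]
```

View pics/w37.png

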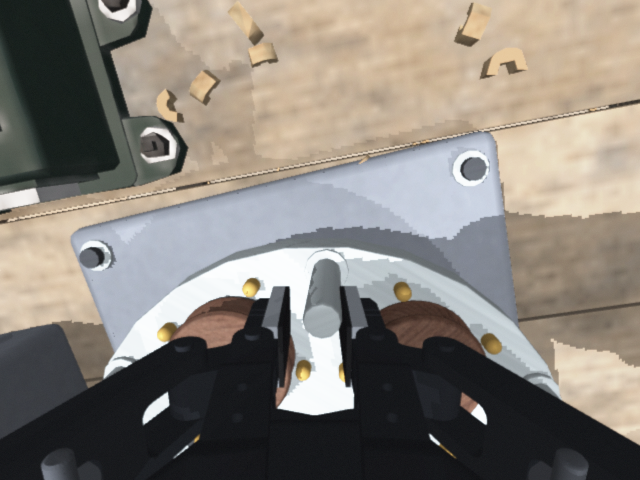

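Emit:
move_arm(commands=[0,1.2,0,5,195,0,1.2,0,5,195,0,1.2,0,5,195,0,1.2,0,5,195,0,1.2,0,5,195,0,0,0,0,195])

```text
clock: 50.55
eef_pos: [0.4571, 0.0387, 0.1122]
tcp_rot: [-3.063, 0.002, 2.527]
ft_force: [0.8, 0.4, 0.4]
finger_gap: 0.235
```

```bash
python3 - <<'E'
from h import *
arc()
f,M=cam('wrist');save(f,'w38.png')
E
```

```text
angle 143.7 r 123.3 yaw-ang -1.5 z 0.1122 F [0.8 0.4 0.4] gap 0.235
lean [-0.0434 -0.0648]
```

View pics/w38.png

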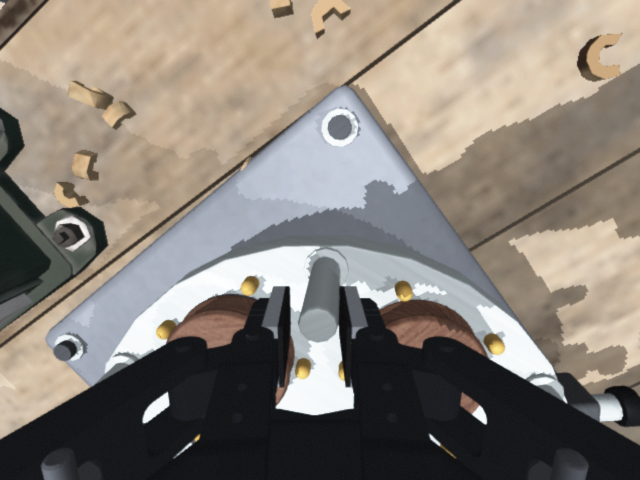

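Emit:
move_arm(commands=[0.1,1.2,-0.1,5,195,0,1.2,-0.1,5,195,0.1,1.2,0,5,195,0,1.2,0,5,195,0.1,1.2,-0.1,5,195,0,0,0,0,195])

```text
clock: 51.2
eef_pos: [0.4927, 0.0749, 0.1095]
tcp_rot: [-3.056, 0.038, 2.099]
ft_force: [10.6, 9.5, -1.5]
finger_gap: 0.235
```

```bash
python3 - <<'E'
from h import *
arc()
f,M=cam('wrist');save(f,'w39.png')
E
```

```text
angle 120.0 r 124.4 yaw-ang -2.4 z 0.1095 F [10.6  9.5 -1.5] gap 0.235
lean [-0.0545 -0.0758]
```

View pics/w39.png

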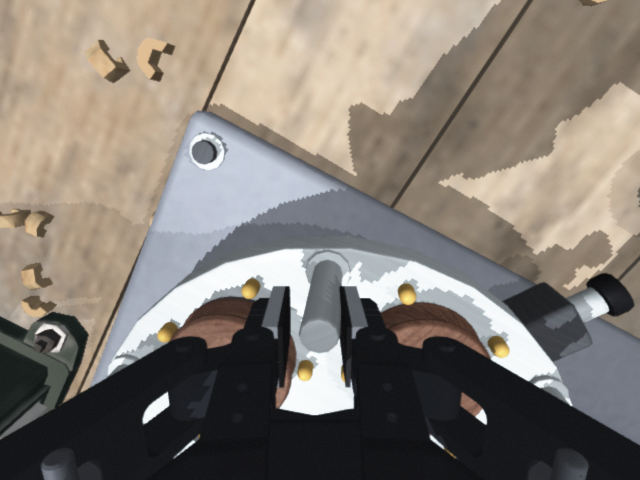

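Emit:
move_arm(commands=[0.1,1.2,-0.2,5,195,0.1,1.2,-0.2,5,195,0.1,1.2,-0.2,4,195,0.1,1.2,-0.2,4,195,0,0,0,0,195])

```text
clock: 51.75
eef_pos: [0.5317, 0.0943, 0.1112]
tcp_rot: [-3.063, 0.06, 1.802]
ft_force: [9.2, 3.2, -0.8]
finger_gap: 0.236
```

```bash
python3 - <<'E'
from h import *
arc()
f,M=cam('wrist');save(f,'w40.png')
E
```

```text
angle 100.1 r 127.2 yaw-ang 0.5 z 0.1112 F [ 9.2  3.2 -0.8] gap 0.236
lean [-0.0627 -0.0761]
```

View pics/w40.png

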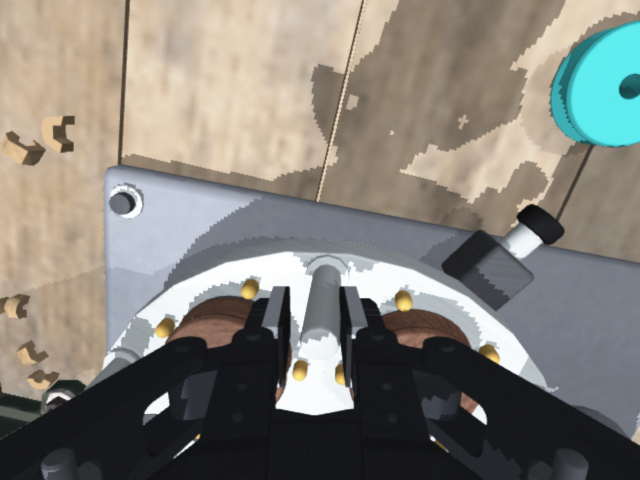

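Emit:
move_arm(commands=[0,1.2,0,5,195,0,1,0,4,195,0,0,0,0,195])

```text
clock: 52.1
eef_pos: [0.5514, 0.0974, 0.1093]
tcp_rot: [-3.071, 0.068, 1.66]
ft_force: [-0.5, -0.1, -0.2]
finger_gap: 0.233
```

```bash
python3 - <<'E'
from h import *
arc();ob()
f,M=cam('wrist');save(f,'w41.png')
E
```

```text
angle 91.1 r 127.5 yaw-ang 1.4 z 0.1093 F [-0.5 -0.1 -0.2] gap 0.233
lean [-0.0642 -0.0737]
52.1 [0.5514 0.0974 0.1093] [-3.071  0.068  1.66 ] F [-0.5 -0.1 -0.2] gap 0.233 q [ 0.08  0.51 -0.16  0.97 -0.07  1.57]
```

View pics/w41.png

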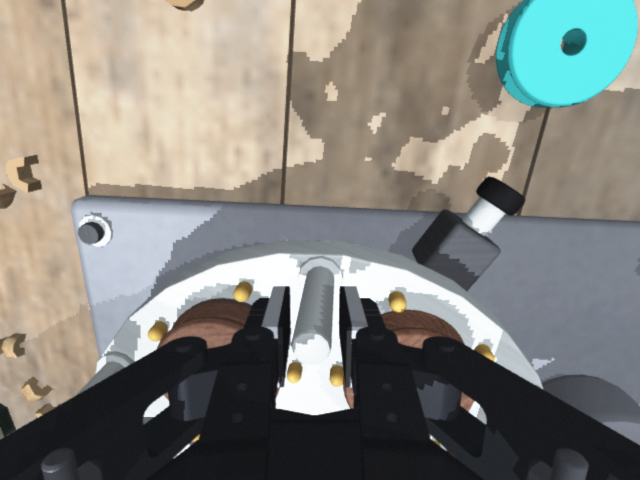

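```bash
python3 - <<'E'
from h import *
plan([.5514,.0974,.16],None,195,1.5)
E
```

```text
from [0.5508 0.0973 0.1094] 1.661 n 4
[-0.08, -0.07, -1.26, 0.0, 195, -0.08, -0.07, -1.26, 0.0, 195, -0.08, -0.07, -1.26, 0.0, 195, -0.08, -0.07, -1.26, 0.0, 195]
```

Emit:
move_arm(commands=[-0.1,-0.1,-1.2,0,160,-0.1,-0.1,-1.2,0,160,-0.1,-0.1,-1.2,0,160,-0.1,-0.1,-1.2,0,160,-0.1,-0.1,-1.5,0,160,-0.1,-0.1,-2,0,160,-0.1,-0.1,-2,0,160,0,0,0,0,160])

```text
clock: 52.95
eef_pos: [0.5493, 0.0967, 0.225]
tcp_rot: [-3.074, 0.066, 1.676]
ft_force: [0.2, 0.6, -0.6]
finger_gap: 0.375
```

```bash
python3 - <<'E'
from h import *
arc();ob()
f,M=cam('wrist');save(f,'w42.png')
f,M=cam('side');save(f,'s42.png')
cv2.imwrite('pics/s42c.png',cv2.resize(f['img'][180:320,200:400,::-1],None,fx=4,fy=4,interpolation=cv2.INTER_CUBIC))
browns(f,M,(.4,.7,-.2,.12),.092,.112)
f,M=cam('scene');save(f,'c42.png')
cv2.imwrite('pics/c42c.png',cv2.resize(f['img'][200:320,250:450,::-1],None,fx=4,fy=4,interpolation=cv2.INTER_CUBIC))
browns(f,M,(.4,.7,-.2,.12),.092,.112)
E
```

```text
angle 92.1 r 126.9 yaw-ang 1.3 z 0.225 F [ 0.2  0.6 -0.6] gap 0.375
lean [-0.0604 -0.0724]
52.95 [0.5493 0.0967 0.225 ] [-3.074  0.066  1.676] F [ 0.2  0.6 -0.6] gap 0.375 q [ 0.08  0.42  0.01  1.23 -0.07  1.55]
```

View pics/s42c.png

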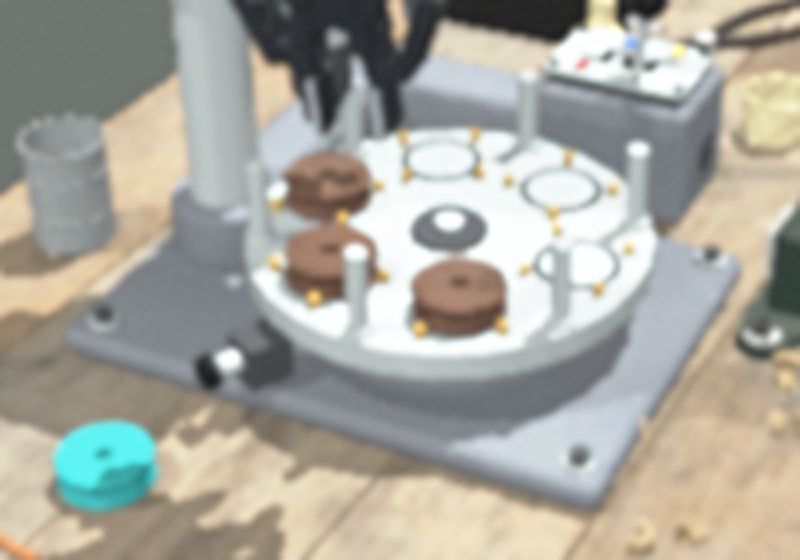

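View pics/c42c.png

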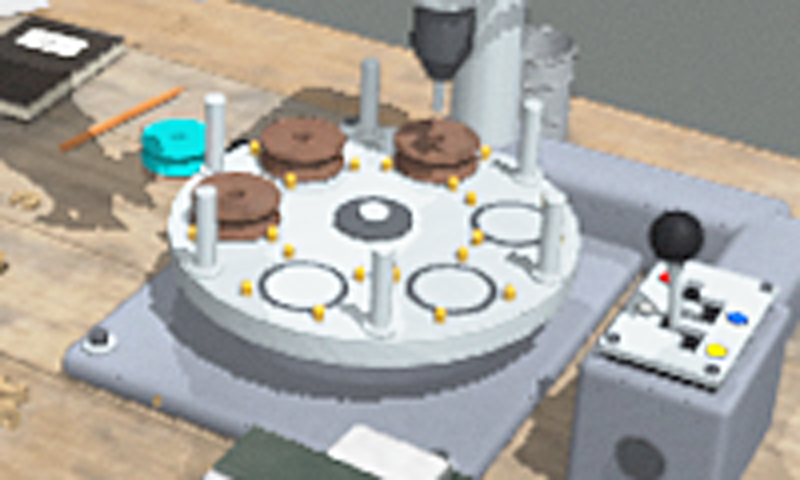

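View pics/w42.png

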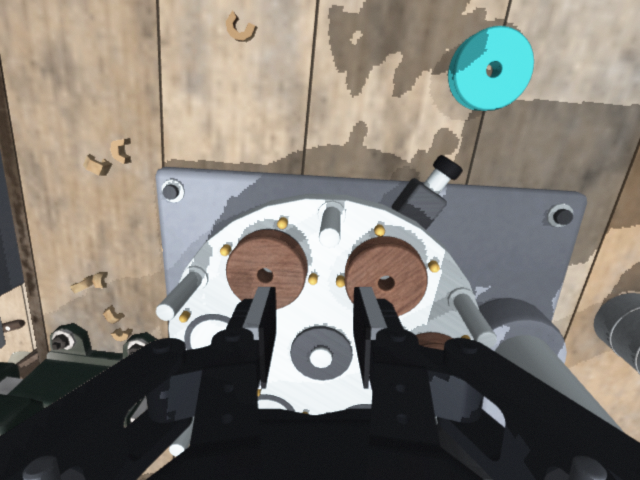

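View pics/s42.png

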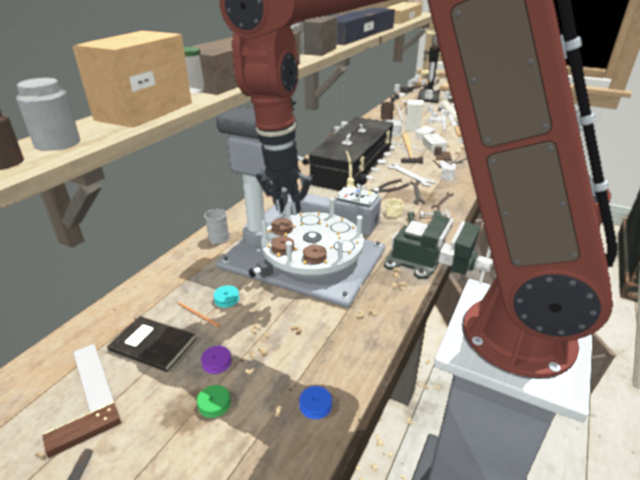

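```bash
python3 - <<'E'
from h import *
plan([.40,-.17,.26],np.pi+.05,0,4)
E
```

```text
from [0.5478 0.0965 0.2215] 1.676 n 13
[-1.94, -1.35, -0.07, -6.68, 0, -1.77, -1.57, -0.07, -6.68, 0, -1.57, -1.76, -0.07, -6.68, 0, -1.36, -1.93, -0.07, -6.68, 0, -1.13, -2.08, -0.07, -6.68, 0, -0.88, -2.19, -0.08, -6.68, 0, -0.62, -2.28, -0.09, -6.68, 0, -0.35, -2.33, -0.1, -6.68, 0, -0.08, -2.36, -0.12, -6.68, 0, 0.19, -2.35, -0.14, -6.68, 0, 0.46, -2.31, -0.16, -6.68, 0, 0.72, -2.24, -0.18, -6.68, 0, 0.98, -2.14, -0.21, -6.68, 0]
```

Emit:
move_arm(commands=[0,-2.5,-1,-5,0,-1,-2,-1,-6,0,-1.6,-1.8,-0.5,-6,0,-1.5,-1.9,-0.5,-6,0,-1.3,-2,0,-6,0,-1,-2.2,0,-6,0,-0.8,-2.3,0,-6,0,-0.5,-2.3,0,-6,0,-0.2,-2.4,0,-6,0,0.1,-2.4,0,-6,0,0.3,-2.3,0,-6,0,0.5,-2.3,0,-6,0])

```text
clock: 54.3
eef_pos: [0.3777, -0.1293, 0.2697]
tcp_rot: [-3.058, -0.072, 2.969]
ft_force: [0.4, -0.3, 0.0]
finger_gap: 1.002
```

```bash
python3 - <<'E'
from h import *
ob();lean()
plan([.43,-.24,.26],np.pi+.05,0,2)
E
```

```text
54.3 [ 0.3777 -0.1293  0.2697] [-3.058 -0.072  2.969] F [ 0.4 -0.3  0. ] gap 1.002 q [-0.43  0.08 -0.32  1.22 -0.1  -0.26]
lean [-0.0853 -0.0698]
from [ 0.3777 -0.1293  0.2697] 2.969 n 7
[-1.01, -1.42, 0.18, -1.82, 0, -0.97, -1.45, 0.19, -1.82, 0, -0.92, -1.48, 0.2, -1.82, 0, -0.87, -1.51, 0.2, -1.82, 0, -0.83, -1.53, 0.21, -1.82, 0, -0.78, -1.56, 0.21, -1.82, 0, -0.73, -1.58, 0.22, -1.82, 0]
```

```bash
python3 - <<'E'
from h import *
plan([.5,-.25,.25],None,0,1.6)
E
```

```text
from [ 0.3777 -0.1293  0.2697] 2.969 n 11
[-1.29, -0.88, 0.16, 0.0, 0, -1.29, -0.88, 0.16, 0.0, 0, -1.29, -0.88, 0.16, 0.0, 0, -1.29, -0.88, 0.16, 0.0, 0, -1.29, -0.88, 0.16, 0.0, 0, -1.29, -0.88, 0.16, 0.0, 0, -1.29, -0.88, 0.16, 0.0, 0, -1.29, -0.88, 0.16, 0.0, 0, -1.29, -0.88, 0.16, 0.0, 0, -1.29, -0.88, 0.16, 0.0, 0, -1.29, -0.88, 0.16, 0.0, 0]
```

Emit:
move_arm(commands=[-1.3,-0.9,0.1,0,0,-1.3,-0.9,0.1,0,0,-1.3,-0.9,0.1,0,0,-1.3,-0.9,0.1,0,0,-1.3,-0.9,0.1,0,0,-1.3,-0.9,0.1,0,0,-1.3,-0.9,0.1,0,0,-1.3,-0.9,0.1,0,0,-1.3,-0.9,0.1,0,0,-1.3,-0.9,0.1,0,0,0,0,0,0,0])

```text
clock: 55.4
eef_pos: [0.4992, -0.246, 0.2463]
tcp_rot: [-3.062, -0.081, 2.959]
ft_force: [0.2, -0.5, -0.2]
finger_gap: 1.001
```

```bash
python3 - <<'E'
from h import *
ob();lean()
f,M=cam('wrist');save(f,'w43.png')
for r in arm.place_of('wrist','lever_ball'):print(np.round(r['uv']),round(r['confidence'],2),ray(f,M,r['uv'],.1685).round(4))
E
```

```text
55.4 [ 0.4992 -0.246   0.2463] [-3.062 -0.081  2.959] F [ 0.2 -0.5 -0.2] gap 1.001 q [-0.53  0.39  0.03  1.26 -0.1  -0.35]
lean [-0.0942 -0.0632]
[312. 286.] 0.71 [ 0.5147 -0.2567  0.1685]
[625. 378.] 0.33 [ 0.6028 -0.0751  0.1685]
```

View pics/w43.png

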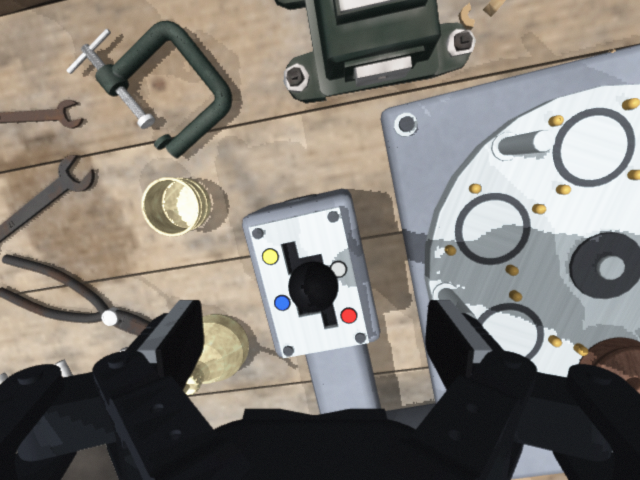

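```bash
python3 - <<'E'
from h import *
plan([.5125,-.258,.18],None,0,1.2)
E
```

```text
from [ 0.4978 -0.2447  0.2468] 2.96 n 6
[-0.37, -0.09, 1.1, 0.0, 0, -0.37, -0.09, 1.1, 0.0, 0, -0.37, -0.09, 1.1, 0.0, 0, -0.37, -0.09, 1.1, 0.0, 0, -0.37, -0.09, 1.1, 0.0, 0, -0.37, -0.09, 1.1, 0.0, 0]
```

Emit:
move_arm(commands=[-0.4,-0.1,1.1,0,0,-0.4,-0.1,1.1,0,0,-0.4,-0.1,1.1,0,0,-0.4,-0.1,1.1,0,0,-0.4,-0.1,1.1,0,0,-0.4,-0.1,1.1,0,0,0,0,0,0,0])

```text
clock: 56.2
eef_pos: [0.514, -0.258, 0.1726]
tcp_rot: [-3.064, -0.085, 2.96]
ft_force: [-0.3, -0.4, 0.9]
finger_gap: 1.002
```

```bash
python3 - <<'E'
from h import *
ob();lean()
plan([.5125,-.258,.145],None,0,1)
E
```

```text
56.2 [ 0.514  -0.258   0.1726] [-3.064 -0.085  2.96 ] F [-0.3 -0.4  0.9] gap 1.002 q [-0.53  0.47 -0.04  1.11 -0.1  -0.35]
lean [-0.0968 -0.0612]
from [ 0.514  -0.258   0.1726] 2.96 n 3
[-0.03, 0.06, 0.92, 0.0, 0, -0.03, 0.06, 0.92, 0.0, 0, -0.03, 0.06, 0.92, 0.0, 0]
```

Emit:
move_arm(commands=[0,0,0.9,0,0,0,0.1,0.9,0,0,0,0.1,0.9,0,0,0,0,0,0,0,0,0,0,0,255,0,0,0,0,255,0,0,0,0,255,0,0,0,0,255,0,0,0,0,255,0,0,0,0,255,0,0,0,0,255])

```text
clock: 57.3
eef_pos: [0.512, -0.2571, 0.1447]
tcp_rot: [-3.065, -0.083, 2.961]
ft_force: [0.4, 0.8, -1.2]
finger_gap: 0.344
```

```bash
python3 - <<'E'
from h import *
ob();lean()
f,M=cam('wrist');save(f,'w44.png')
E
```

```text
57.3 [ 0.512  -0.2571  0.1447] [-3.065 -0.083  2.961] F [ 0.4  0.8 -1.2] gap 0.344 q [-0.54  0.49 -0.09  1.04 -0.1  -0.36]
lean [-0.095  -0.0608]
```

View pics/w44.png

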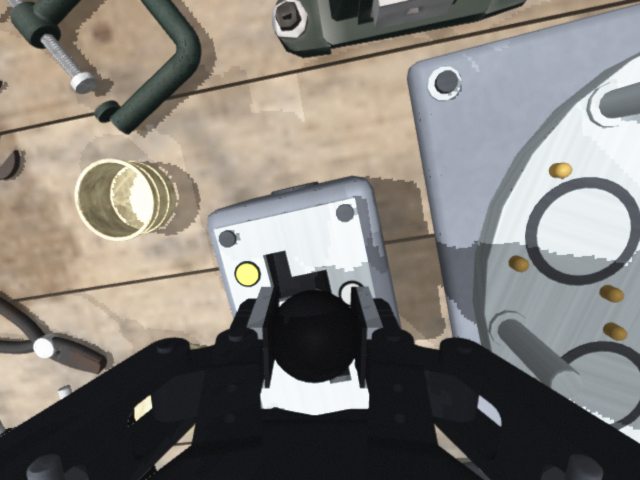

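```bash
cat >> h.py <<'E'
def gm(dx,dy,dz,n=1):
    """tool rows for a gate-axes shift in mm"""
    T=rot(arm.get_obs()['tcp_rot']);d=R.from_euler('z',.05).as_matrix()@np.array([dx,dy,dz])/10
    s=T.T@d/n;print(n,'x',s.round(3).tolist())
E
python3 - <<'E'
from h import *
gm(15,0,.8,3);gm(0,-29,0,4);gm(29,0,-3,4);gm(0,29,0,4);gm(20.7,-.5,-5.7,4)
E
```

```text
3 x [-0.483, 0.109, -0.075]
4 x [-0.165, -0.705, 0.041]
4 x [-0.71, 0.167, 0.004]
4 x [0.165, 0.705, -0.041]
4 x [-0.517, 0.114, 0.092]
```

Emit:
move_arm(commands=[-0.5,0.1,-0.1,0,255,-0.5,0.1,-0.1,0,255,-0.5,0.1,-0.1,0,255,0,0,0,0,255])

```text
clock: 57.75
eef_pos: [0.5269, -0.2575, 0.1457]
tcp_rot: [-3.062, -0.087, 2.96]
ft_force: [-0.8, -0.6, 1.3]
finger_gap: 0.346
```

```bash
python3 - <<'E'
from h import *
ob();lean()
f,M=cam('wrist');save(f,'w45.png')
E
```

```text
57.75 [ 0.5269 -0.2575  0.1457] [-3.062 -0.087  2.96 ] F [-0.8 -0.6  1.3] gap 0.346 q [-0.52  0.52 -0.05  1.06 -0.1  -0.34]
lean [-0.0995 -0.0624]
```

View pics/w45.png

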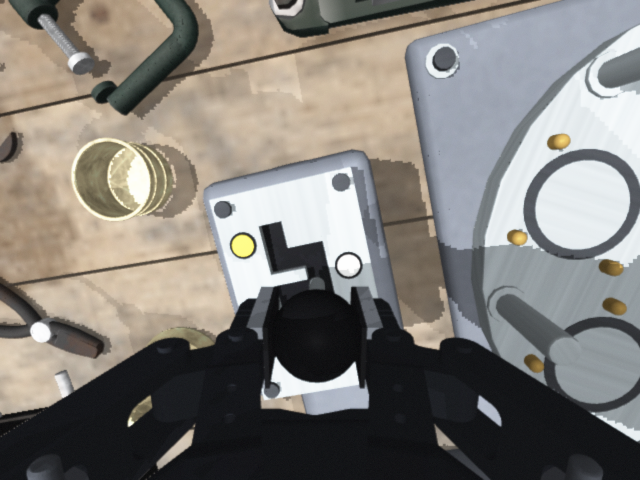

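Emit:
move_arm(commands=[-0.2,0,0,0,255,0,0,0,0,255])

```text
clock: 58.0
eef_pos: [0.5289, -0.258, 0.1457]
tcp_rot: [-3.062, -0.087, 2.96]
ft_force: [-0.9, -1.2, -0.5]
finger_gap: 0.344
```

Emit:
move_arm(commands=[-0.2,-0.7,0,0,255,-0.2,-0.7,0,0,255,0,0,0,0,255])

```text
clock: 58.3
eef_pos: [0.5305, -0.2712, 0.1465]
tcp_rot: [-3.067, -0.087, 2.962]
ft_force: [-1.9, 1.9, 1.9]
finger_gap: 0.341
```

Emit:
move_arm(commands=[-0.1,-0.7,0,0,255,-0.1,-0.7,0,0,255,0,-0.2,0,0,255,0,0,0,0,255])

```text
clock: 58.7
eef_pos: [0.5302, -0.2848, 0.1457]
tcp_rot: [-3.075, -0.087, 2.963]
ft_force: [-1.2, 2.6, 3.4]
finger_gap: 0.345
```

```bash
python3 - <<'E'
from h import *
ob();lean()
f,M=cam('wrist');save(f,'w46.png')
gm(29,0,-3,4)
E
```

```text
58.7 [ 0.5302 -0.2848  0.1457] [-3.075 -0.087  2.963] F [-1.2  2.6  3.4] gap 0.345 q [-0.56  0.54  0.    1.09 -0.09 -0.39]
lean [-0.0976 -0.0498]
4 x [-0.71, 0.165, 0.002]
```

View pics/w46.png

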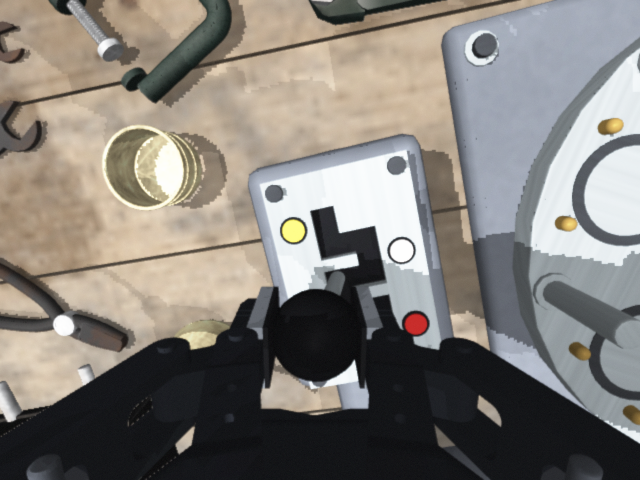

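Emit:
move_arm(commands=[-0.7,0.15,0,0,255,-0.7,0.15,0,0,255,0,0,0,0,255])

```text
clock: 59.05
eef_pos: [0.5447, -0.2852, 0.1447]
tcp_rot: [-3.072, -0.088, 2.962]
ft_force: [0.7, 3.1, 0.2]
finger_gap: 0.343
```

Emit:
move_arm(commands=[-0.7,0.2,0,0,255,-0.7,0.2,0,0,255,0,0,0,0,255])

```text
clock: 59.35
eef_pos: [0.5602, -0.2842, 0.1429]
tcp_rot: [-3.071, -0.088, 2.962]
ft_force: [1.2, 2.3, -0.3]
finger_gap: 0.343
```

```bash
python3 - <<'E'
from h import *
ob();lean()
f,M=cam('wrist');save(f,'w47.png')
gm(0,29,0,4);gm(20.7,-.5,-5.7,4)
E
```

```text
59.35 [ 0.5602 -0.2842  0.1429] [-3.071 -0.088  2.962] F [ 1.2  2.3 -0.3] gap 0.343 q [-0.54  0.6   0.09  1.12 -0.1  -0.36]
lean [-0.0992 -0.0537]
4 x [0.165, 0.705, -0.035]
4 x [-0.517, 0.112, 0.09]
```

View pics/w47.png

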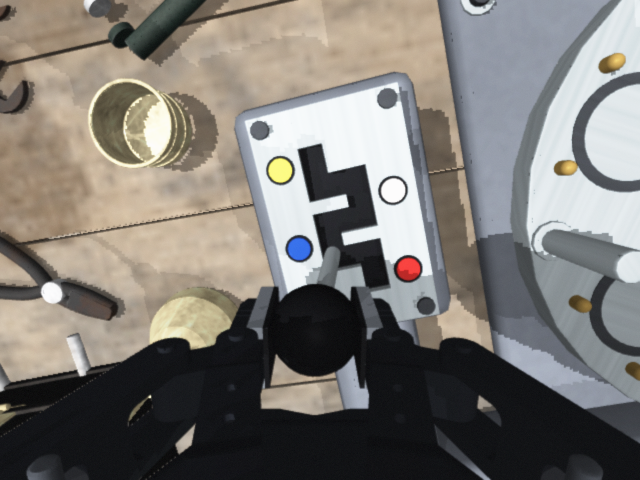

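Emit:
move_arm(commands=[0.1,0.7,0,0,255,0.1,0.7,0,0,255,0,0,0,0,255])

```text
clock: 59.7
eef_pos: [0.5609, -0.2729, 0.143]
tcp_rot: [-3.063, -0.086, 2.96]
ft_force: [-1.5, -3.2, -3.8]
finger_gap: 0.341
```

Emit:
move_arm(commands=[0.1,0.7,0,0,255,0.1,0.7,0,0,255,0.1,0.4,0,0,255,0,0,0,0,255])

```text
clock: 60.1
eef_pos: [0.5622, -0.2574, 0.144]
tcp_rot: [-3.055, -0.081, 2.958]
ft_force: [-1.7, -4.0, -5.2]
finger_gap: 0.341
```

```bash
python3 - <<'E'
from h import *
ob();lean()
f,M=cam('wrist');save(f,'w48.png')
gm(20.7,-.5,-5.7,4)
E
```

```text
60.1 [ 0.5622 -0.2574  0.144 ] [-3.055 -0.081  2.958] F [-1.7 -4.  -5.2] gap 0.341 q [-0.49  0.57  0.05  1.1  -0.11 -0.31]
lean [-0.0947 -0.0699]
4 x [-0.516, 0.116, 0.092]
```

View pics/w48.png

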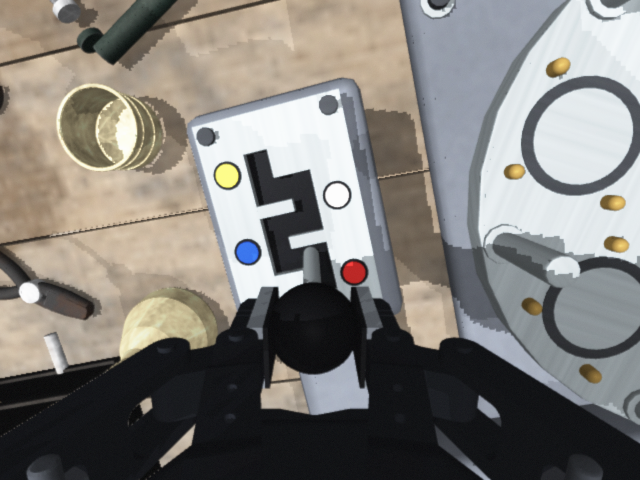

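Emit:
move_arm(commands=[-0.5,0.1,0.1,0,255,-0.5,0.1,0.1,0,255,-0.5,0.1,0.1,0,255,-0.5,0.1,0.1,0,255,0,0,0,0,255])

```text
clock: 60.65
eef_pos: [0.5797, -0.2547, 0.1383]
tcp_rot: [-3.061, -0.089, 2.958]
ft_force: [0.8, -0.1, 1.4]
finger_gap: 0.343
```

Emit:
move_arm(commands=[-0.4,0.1,0.1,0,255,-0.3,0.1,0.1,0,255,0,0,0,0,255])

```text
clock: 60.95
eef_pos: [0.5854, -0.2542, 0.1359]
tcp_rot: [-3.06, -0.093, 2.957]
ft_force: [-3.6, -0.0, 4.6]
finger_gap: 0.344
```

```bash
python3 - <<'E'
from h import *
ob();lean()
f,M=cam('wrist');save(f,'w49.png')
E
```

```text
60.95 [ 0.5854 -0.2542  0.1359] [-3.06  -0.093  2.957] F [-3.6 -0.   4.6] gap 0.344 q [-0.47  0.63  0.12  1.13 -0.1  -0.29]
lean [-0.1057 -0.0632]
```

View pics/w49.png

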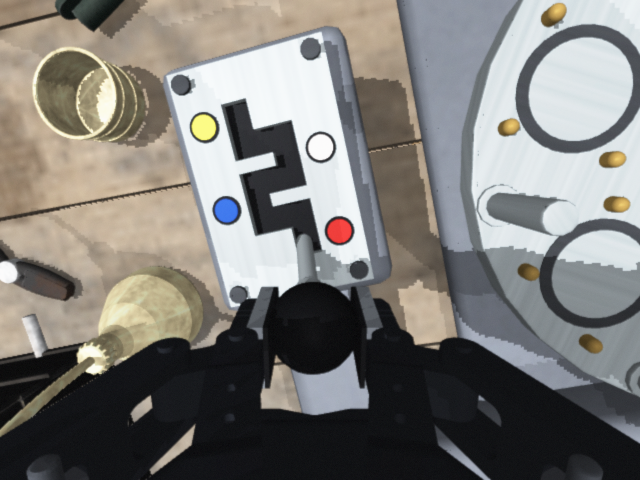

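Emit:
move_arm(commands=[-0.4,0.1,0.1,0,255,0,0,0,0,255])

```text
clock: 61.2
eef_pos: [0.5855, -0.2543, 0.1358]
tcp_rot: [-3.058, -0.1, 2.955]
ft_force: [-2.6, -0.8, 4.1]
finger_gap: 0.347
```

Emit:
move_arm(commands=[0,0,0,0,0,0,0,0,0,0,0,0,0,0,0,0,0,0,0,0,0,0,0,0,0])

```text
clock: 61.7
eef_pos: [0.5878, -0.2533, 0.135]
tcp_rot: [-3.061, -0.097, 2.956]
ft_force: [-0.4, 0.3, -0.2]
finger_gap: 1.003
```

```bash
python3 - <<'E'
from h import *
ob();lean()
o=arm.get_obs()['eef_pos']
plan([o[0],o[1],.2],None,0,2)
E
```

```text
61.7 [ 0.5878 -0.2533  0.135 ] [-3.061 -0.097  2.956] F [-0.4  0.3 -0.2] gap 1.003 q [-0.47  0.64  0.14  1.14 -0.1  -0.28]
lean [-0.1099 -0.0612]
from [ 0.5878 -0.2533  0.135 ] 2.956 n 4
[0.16, -0.13, -1.61, 0.0, 0, 0.16, -0.13, -1.61, 0.0, 0, 0.16, -0.13, -1.61, 0.0, 0, 0.16, -0.13, -1.61, 0.0, 0]
```

Emit:
move_arm(commands=[0.2,-0.1,-1.6,0,0,0.2,-0.1,-1.6,0,0,0.2,-0.1,-1.6,0,0,0.2,-0.1,-1.6,0,0,0.2,-0.1,-2.5,0,0,1,-0.1,-2.5,0,0,2.5,0,-2,0,0,2.5,0,-1,0,0,2.5,0,0,0,0,2.5,0,0,0,0,0,0,0,0,0])

```text
clock: 62.8
eef_pos: [0.4829, -0.2267, 0.2946]
tcp_rot: [-3.063, -0.097, 2.958]
ft_force: [-0.2, 0.2, 0.1]
finger_gap: 0.998
```

```bash
python3 - <<'E'
from h import *
ob();lean()
f,M=cam('wrist');save(f,'w50.png');browns(f,M,(.4,.7,-.2,.12),.092,.112)
f,M=cam('scene');save(f,'c50.png')
cv2.imwrite('pics/c50c.png',cv2.resize(f['img'][220:340,340:500,::-1],None,fx=5,fy=5,interpolation=cv2.INTER_CUBIC))
f,M=cam('side');save(f,'s50.png');browns(f,M,(.4,.72,-.2,.12),.092,.112)
for a in (0,60,120):print(place(a))
E
```

```text
62.8 [ 0.4829 -0.2267  0.2946] [-3.063 -0.097  2.958] F [-0.2  0.2  0.1] gap 0.998 q [-0.51  0.35  0.09  1.37 -0.11 -0.33]
lean [-0.1088 -0.0597]
[612, 177, 28, 68, 1394] circ 636.5 210.5 33.6 pos [0.5065 0.0353 0.102 ] rgb [137. 106.  92.] zmed 0.1026
[624, 286, 16, 53, 609] circ 638.0 312.0 26.0 pos [0.5987 0.0331 0.102 ] rgb [80. 58. 50.] zmed 0.1024
[538, 345, 69, 32, 1305] circ 572.0 367.5 34.2 pos [ 0.6449 -0.026   0.102 ] rgb [119.  90.  78.] zmed 0.1027
[302, 244, 25, 15, 302] circ 314.0 250.5 12.1 pos [0.5067 0.0534 0.102 ] rgb [151. 125. 108.] zmed 0.1017
[ 0.65460383 -0.02552644]
[0.60345091 0.05452591]
[0.50854708 0.05025235]
```

View pics/w50.png

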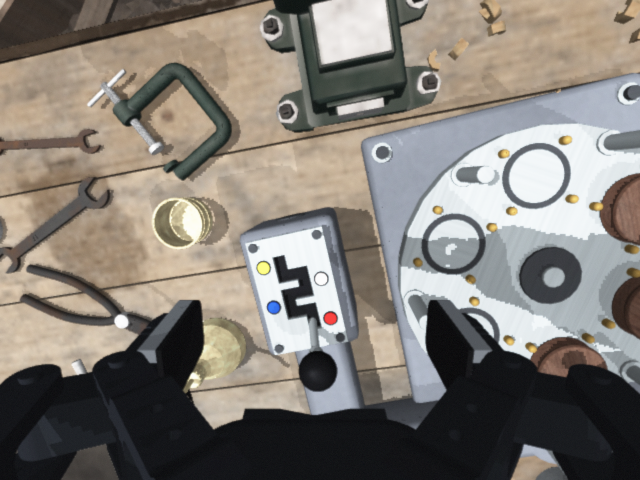

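View pics/c50.png

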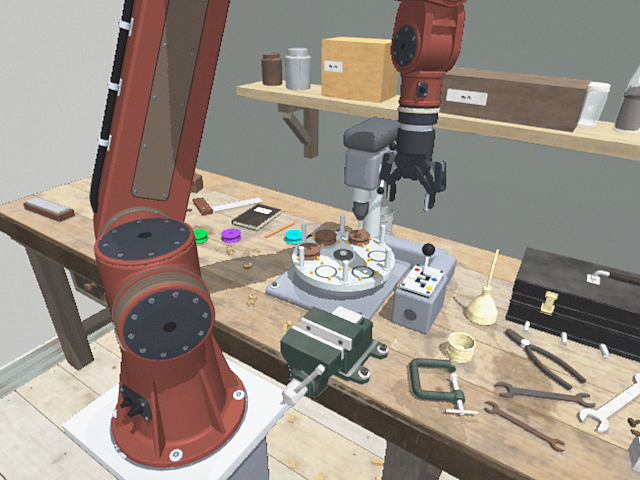

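View pics/s50.png

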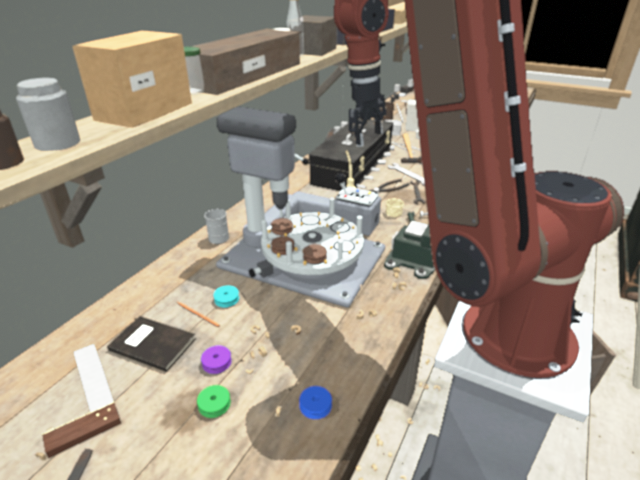

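```bash
python3 - <<'E'
from h import *
f,M=cam('wrist')
b=ray(f,M,(317,371),.1595);g=np.array([.530,-.2675,.11])
for u in [(251,249),(317,235),(341,338),(276,349)]:print(ray(f,M,u,.11).round(4))
c=np.mean([ray(f,M,u,.11) for u in [(251,249),(317,235),(341,338),(276,349)]],0)
print(b,c,R.from_euler('z',-.05).as_matrix()@(b-c)*1e3, np.arcsin((R.from_euler('z',-.05).as_matrix()@(b-c))[0]*1e3/150))
E
```

```text
[ 0.4862 -0.3017  0.11  ]
[ 0.4834 -0.2393  0.11  ]
[ 0.5839 -0.2342  0.11  ]
[ 0.5861 -0.2978  0.11  ]
[ 0.5872923  -0.25427919  0.1595    ] [ 0.53489298 -0.26825557  0.11      ] [53.03235982 11.34003506 49.5       ] 0.36136250016938315
```

```bash
python3 -c "
from h import *
ob();print(arm.sign_off())"
```

```text
63.0 [ 0.4854 -0.2274  0.2932] [-3.063 -0.097  2.958] F [ 0.9 -0.  -0.1] gap 1.001 q [-0.51  0.35  0.09  1.37 -0.11 -0.33]
the job is handed in; nothing more can be done
None
```

The drilling machine is set up for the next batch, and I handed the job in at 63 s of the 200 s allowed; the hand-in gives no verdict.

**What I did**
- I worked the lever from the yellow slot into the neutral slot first.
- Only three brown sheaves were on the bench, and I laid all three in neighbouring nests at the front.
- I turned the table 120° clockwise by one peg with the lever in neutral. That brought the sheaves to the drill, left-rear and left-front places.
- Last, I took the lever through the gate to the stop of the red slot and let go.

**Last checks**
- **Sheaves:** All three sit flat, with their tops at about 0.103 m. The pictures show one under the drill and two beside it on the left, with no gap.
- **Table:** I judged it to be on its click position because the peg stood free between the fingers with no force. I did not read the table angle directly.
- **Lever:** My estimate is a swing of 0.36 rad along the gate, against about 0.34 expected at the red end. It stopped moving when I pushed it a little further.
- **Left alone:** The oil can, the brass tin and the coloured look-alikes stand where they were, and the gripper is clear of everything.

**What disagreed**
- The tool drifted out of upright as the job went on, to about 7° by the end. I partly corrected it before the third sheave; the sheaves still seated and the lever still moved as they should.
- My two estimates of the gate's middle differ by a few millimetres.

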